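# Prop up the supply on the folding stand

## Robot

A 6-joint arm with a two-finger parallel gripper is mounted at the origin on a cart in front of the work surface, level with it; the furniture and walls round the work are solid. World frame = base frame: x ahead of the robot, y to its left, z up, the work surface at z = 0. Lengths are in mm, angles in rad, forces in N, time in s.
With the tool pointing down it reaches from about 300 to 850 mm from the base axis. Payload 5.4 kg.
Tool frame: the origin (TCP) lies midway between the tips of the shut fingers; the grasp point (between the pads) lies 19 mm behind it (robot.grip_depth is the distance from the TCP to the grasp point, in mm); z points along the fingers, y is the line along which they close (so a half turn about z gives the same grasp; the last joint's range is limited). The gripper opens to 85 mm and grips with 20 to 120 N. Pads are 22 mm wide; open, the fingers measure 114 mm over their backs; the gripper's body (76 mm by 85 mm) begins 54 mm behind the grasp point. The pads swing forward as they close: fully open they stand 13 mm farther back than shut.
Start: joints at [0.934, 0.158, 1.597, -0, 1.386, -0.21], TCP at [238.034, 523.398, 192.599] pointing down, gripper open.
Joint ranges: [-2.91, 2.91], [-0.94, 2.29], [0.18, 2.7], [-1.29, 4.43], [0.17, 2.64], [-3, 3]. Speed limits (rad/s): [2.57, 2.57, 3.14, 3.14, 3.14, 3.14].

## Interface

Orientations are given as a unit quaternion [x, y, z, w].
In Python, from station import sensors, capture, calibration, finish_job, find_in, mark_of, robot gives the robot as it stands.
- The arm moves only by the tool move_arm, never from a script. Its argument "deltas" is a list of rows, each a list of 7 numbers: the gripper's target within -1 to 1 (fully open at 1, half-way at 0, shut at -1), then the shift along the tool's x, y, z in units of 60 mm (1.0 is 60 mm), then the turn, a rotation vector about the tool's x, y, z in units of 6 degrees (1.0 is 6 degrees). In form: [[claw, x, y, z, rx, ry, rz], ...]. A call has 1 to 10 rows; each row is the pose to reach, as a shift and turn from the pose commanded when the call began, along the tool's axes at that moment; what a row does not reach only later rows make up. A row lasts 1/8 s, in which the tool goes at most 62.5 mm and 10.7 degrees, less where a joint would pass 70% of its speed; a pose out of reach is approached as far as the arm can. A call with a gripper value outside its range is refused whole. The fingers move at their own pace and stop on an object; the grip force is fixed at half the most. Time passes only in rows, so rows that repeat a pose let the fingers close. It gives the time, the measured TCP pose, the force, the opening and the grip force at its end, in the units of the state.
- sensors.observe(): the state, without advancing time (a new reading comes with each control period).
- capture(name): name is "scene" or "top" or "wrist"; returns (picture, depth): 400x640x3 uint8, blue, green, red; 400x640 float32, mm along the optical axis (not along the pixel's ray), 0 where there is no reading.
- calibration(name): a dict with "fx", "fy", "cx", "cy" (pixels), "eye" and "rotation" of the camera in the world. Camera axes: x right, y up, looking along -z (the intrinsics and any distortion apply to the point x, -y, -z); pixel columns grow to the right and rows downward; lengths in mm; the calibration is good to about 2 mm. A picture is of the moment at which its call begins: read the wrist's pose just before it. calibration takes no time and is no camera call; for the wrist camera it gives the pose at the moment of the call.
- finish_job(): hands the job in; it is judged then, once.
Trained networks look in the newest picture that a camera, given by its name, has taken for a name from the list of things; names that differ only in an ending like _2 or _b are one class to them, and where a whole thing is asked for, a point or a joint stands for the part that bears it (a point fixed in the world has none). Each returns a list of dicts, best first, with "score" (0 to 1); they miss things now and then, are a little off and sometimes report something else, mostly with a low value. They report only what shows in the picture. A call takes as long as a camera call.
- find_in(camera, thing): "at" ([column, row] as shares, 0 to 1, of the picture: columns of its width, rows of its height, amid what is visible of it).
- mark_of(camera, thing): "at" ([column, row] as shares, 0 to 1, of the picture: columns of its width, rows of its height: a listed point, or the origin of a listed thing).
The state is a dict: "time_s": time; "qpos": joint angles; "qvel": joint speeds; "joint_efforts": joint torques, N m; "tcp_pos": TCP position; "tcp_rot": TCP orientation; "ft_force": force on the tool from outside, world axes, zero at the start; "torque": the same for the moment, N m; "finger_gap": finger opening in mm; "grip_force": force on a finger pad.
Only numpy, scipy, OpenCV 4.12 (cv2) and the standard library are available. Lean on these libraries where they do the work, as an engineer would, in place of code of your own. Each camera call takes 0.05 s, during which the arm holds its last target. There are 200 camera calls.

## Task

Move the folded stand, still folded, to the middle of the rubber mat, square to the mat and with its lip towards the robot, and let go of it. Then swing its rest up until it snaps fully open and stays so by itself. Finally lay the black supply brick centrally on the rest, label side up, its length running up the slope and its lower end against the lip, without shifting the disk drive or the pocket lens.

Things in the scene. Friction and masses are not known exactly. Their poses are not given: they have to be found in the camera images.
- mat: thin black rubber mat fixed to the desk, 150 x 110 x 3 mm; origin at the centre of its underside (desk, z = 0), top 3 mm higher; x along its length, away from the robot, y across, z up. It lies to the right of where the stand starts
- stand: folding stand, loose, 0.96 kg: dark steel base 120 mm long (x), 60 mm wide (y), with two side rails 18 mm high along its length, and an aluminium rest folded between them (face 18.5 mm up). Origin at the centre of the base's underside; x from the lip end to the tongue end (away from the robot), z up. Carry it gripped across both rails (60 mm) at mid-length
- rest (a joint): angle of the rest: 0 folded, 0.62 open (slope 35.5 degrees, lip at the low end). Hinge line along y at x = -56, z = 16 mm of the stand's frame; the far end rises. An over-centre spring drives it to the nearer end: let go above 0.35 it snaps open, below 0.18 shut. Opening needs about 3 N up at the tongue; open, it bears the supply, but more than 4 N of press on top can fold it
- tongue (a point): grip point in the black plastic bar that sticks out of the rest past the far end of the base: 16 mm wide (y), 12 mm thick (z), 40 mm long (x). 142 mm from the hinge line, 26 mm past the base; folded, 16 mm above the stand's underside. Axes turn with the rest: x away from the hinge, z out of the rest's face. Pinch across y from above; it can turn between the fingers as it rises
- rest_seat (a point): point on the face of the rest (118 x 46 mm plate), on its centre line 63 mm from the hinge line: where the middle of the supply's underside belongs when it lies against the lip. x up the slope, y across, z out of the face. The lip, a cross wall at the robot's end, has its inner face 59 mm from here towards -x and stands 13 mm out of the face
- supply_mid (a point): centre (half-way up) of the supply brick, a black plastic box 118 x 62 x 32 mm, about 0.18 kg, lying label up on the desk near the robot; x along its 118 mm length, y along its 62 mm width, z out of the label side. Grip it across the width
- drive: metal disk drive 100 x 70 x 10 mm lying behind: leave alone
- lens: pocket lens 46 x 78 x 16 mm lying behind at the left: leave alone

How it is judged (in metres and radians):
On the way, in this order (a step that is already met when the one before it is completed fails the run):
1. the stand stands on the middle of the mat, square to it, lip towards the robot, still folded and let go (horizontal distance between stand and mat below 0.025 m and angle between the x axis of stand and the x axis of mat, either way round below 0.2 rad and x of tongue in the frame of mat above 0.04 m and height (world z) of stand below 0.006 m and value of joint rest below 0.06 rad and contact force between the fingers and stand below 0.2 N), for 0.2 s.
2. the rest has snapped open (value of joint rest above 0.57 rad and contact force between the fingers and stand below 0.2 N), for 0.2 s.
At the end, for the whole second after the job is handed in: Stand flat on the mat, within 25 mm of its middle and 0.2 rad of square, lip towards the robot, rest open past 0.57 rad; supply flat on the rest, label up, lengthwise up the slope within 0.2 rad, within 15 mm of the centre line, lower end within 8 mm of the lip; stand at rest (horizontal distance between stand and mat below 0.025 m and angle between the x axis of stand and the x axis of mat, either way round below 0.2 rad and x of tongue in the frame of mat above 0.04 m and height (world z) of stand between 0.001 and 0.006 m and angle between stand's own z axis and vertical below 0.06 rad and value of joint rest above 0.57 rad and x of supply_mid in the frame of rest_seat between -0.006 and 0.008 m and y of supply_mid in the frame of rest_seat between -0.015 and 0.015 m and z of supply_mid in the frame of rest_seat between 0.011 and 0.021 m and angle between the x axis of supply_mid and the x axis of rest_seat, either way round below 0.2 rad and angle between supply_mid's own z axis and vertical below 0.9 rad and linear speed of stand below 0.02 m/s); the robot touches nothing.
It fails at once if the disk drive or the pocket lens is shifted by more than 30 mm (distance of any of drive, lens from where it was at the start of the episode above 0.03 m).
It fails at once if the supply is turned over or stood on end (angle between supply_mid's own z axis and vertical above 1.2 rad).
It also fails if it takes over 69 s, if anything falls off the work surface, if the arm or the gripper's body presses on something with over 40 N, if the wrist force passes 120 N, or if a joint passes its speed limit or range.

## Working session

There is one attempt and no reset: what is moved stays moved. The work goes in short steps, Python scripts to look and compute and a tool call to move; the robot and the scene stay as the last step left them, time stands still between calls to the robot, and variables do not carry over. Pictures are saved under pics/ and viewed, at most 10 in all, crops included, and the job is handed in when it is done.

Besides the shell and the picture viewer there is one more tool, called as name([rows], argument=value, ...), one row to a line, values as JSON. move_arm: Moves the arm, as the interface text tells. Its arguments: {"type":"object","properties":{"deltas":{"type":"array","items":{"type":"array","items":{"type":"number"}}}},"required":["deltas"]}

```bash
ls; mkdir -p pics
cat > h.py <<'E'
import numpy as np,cv2
from station import sensors,capture,calibration,finish_job,find_in,mark_of,robot
from scipy.spatial.transform import Rotation as R
def ray(c,px):
    k=calibration(c); Rm=np.array(k["rotation"]).reshape(3,3)
    d=np.array([(px[0]-k["cx"])/k["fx"],-(px[1]-k["cy"])/k["fy"],-1.0])
    return np.array(k["eye"],float),Rm@d
def at_z(c,px,z):
    e,d=ray(c,px); return e+d*(z-e[2])/d[2]
def cloud(c,dep):
    k=calibration(c); Rm=np.array(k["rotation"]).reshape(3,3)
    v,u=np.mgrid[:400,:640]
    p=np.stack([(u-k["cx"])/k["fx"]*dep,-(v-k["cy"])/k["fy"]*dep,-dep],-1)
    return p@Rm.T+np.array(k["eye"])
def tool(dw):  # world shift -> tool units
    s=sensors.observe(); return R.from_quat(s["tcp_rot"]).inv().apply(dw)/60
E
python3 - <<'E'
from h import *
print(calibration("top"),calibration("top").keys())
s=sensors.observe();print(s["tcp_pos"],R.from_quat(s["tcp_rot"]).as_matrix().round(3))
im,d=capture("top"); im2,d2=capture("scene")
cv2.imwrite("pics/top.png",im);cv2.imwrite("pics/scene.png",im2)
np.save("top.npy",d)
P=cloud("top",d)
for t in ["mat","stand","tongue","rest_seat","supply_mid","drive","lens"]:
    for f in (find_in,mark_of):
        r=f("top",t)[:2]
        for q in r:
            u,v=q["at"][0]*640,q["at"][1]*400
            print(t,f.__name__,round(q["score"],2),round(u),round(v),P[int(v),int(u)].round(0))
E
```

```text
pics
{'fx': 361.9113596265371, 'fy': 361.9113596265371, 'cx': 316.69536492428387, 'cy': 202.9377250875595, 'eye': array([ 420.64882562, -213.05870546,  885.78363346]), 'rotation': array([ 0.05714601, -0.04630272, -0.70119058,  0.70917006])} dict_keys(['fx', 'fy', 'cx', 'cy', 'eye', 'rotation'])
[237.6290755  522.82520605 191.58915685] [[-0.91   0.414 -0.001]
 [ 0.414  0.91  -0.002]
 [ 0.    -0.002 -1.   ]]Traceback (most recent call last):
  File "<stdin>", line 7, in <module>
  File "h.py", line 11, in cloud
    k=calibration(c); Rm=np.array(k["rotation"]).reshape(3,3)
                         ~~~~~~~~~~~~~~~~~~~~~~~~~~~~~~~^^^^^
ValueError: cannot reshape array of size 4 into shape (3,3)
```

```bash
sed -i 's/np.array(k\["rotation"\]).reshape(3,3)/R.from_quat(k["rotation"]).as_matrix()/' h.py
python3 - <<'E'
from h import *
im,d=capture("top"); P=cloud("top",d); np.save("top.npy",d)
for t in ["mat","stand","tongue","rest_seat","supply_mid","drive","lens"]:
    for f in (find_in,mark_of):
        for q in f("top",t)[:2]:
            u,v=q["at"][0]*640,q["at"][1]*400
            print(t,f.__name__,round(q["score"],2),round(u),round(v),P[int(v),int(u)].round(0))
E
```

```text
mat call 0.87 368 217 [ 520. -322.    3.]
mat call 0.97 369 214 [ 525. -325.    2.]
stand call 0.64 297 224 [ 497. -152.   17.]
stand call 0.87 298 224 [ 499. -155.   20.]
tongue call 0.61 305 191 [ 577. -170.   22.]
rest_seat call 0.67 299 221 [ 506. -157.   21.]
rest_seat call 0.91 300 222 [ 502. -159.   17.]
rest_seat call 0.31 368 217 [ 520. -322.    3.]
supply_mid call 0.7 338 279 [ 372. -248.   32.]
supply_mid call 0.58 338 278 [ 372. -251.   32.]
supply_mid call 0.41 305 194 [ 572. -170.   23.]
drive call 0.76 329 130 [ 736. -228.    9.]
drive call 0.69 328 130 [ 737. -222.    7.]
lens call 0.65 273 131 [730. -85.  16.]
lens call 0.79 270 133 [724. -80.  17.]
lens call 0.19 336 277 [ 374. -246.   33.]
```

View pics/top.png

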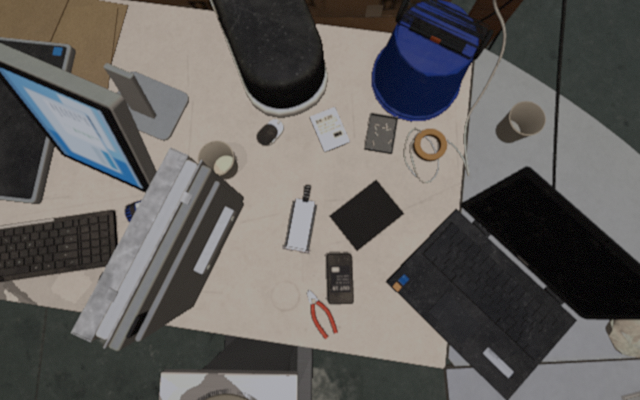

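Run:
```python
from h import *
im=cv2.imread("pics/top.png"); d=np.load("top.npy"); P=cloud("top",d)
g=im.max(2)
def rect(mask,z,seed,name):
    n,l=cv2.connectedComponents(mask.astype(np.uint8)); m=l==l[seed[1],seed[0]]
    v,u=np.nonzero(m); W=np.array([at_z("top",(a,b),z)[:2] for a,b in zip(u,v)])
    c,s,a=cv2.minAreaRect(W.astype(np.float32)); b=cv2.boxPoints((c,s,a))
    e=[b[1]-b[0],b[2]-b[1]]; e=max(e,key=np.linalg.norm)
    print(name,m.sum(),np.round(c,1),np.round(s,1),"yaw",np.degrees(np.arctan2(e[1],e[0])).round(1),"mean",W.mean(0).round(1))
print(g[214,368],g[279,338],g[224,298],g[230,320])
rect(g<80,3,(368,217),"mat")
h=P[...,2]
rect((h>16)&(h<60),32,(338,279),"supply")
rect((h>9)&(h<60),18,(298,224),"stand")
rect(g>195,18.5,(298,224),"rest plate")
S=cv2.resize(im[170:310,270:420],None,fx=5,fy=4.2,interpolation=cv2.INTER_CUBIC)
cv2.imwrite("pics/crop.png",cv2.resize(im[170:310,270:420],None,fx=4.2,fy=4.2,interpolation=cv2.INTER_CUBIC))
```

```text
35 78 177 169
mat 2579 [ 523.5 -320.1] [106.1 146.3] yaw -51.5 mean [ 523.  -320.1]Traceback (most recent call last):
  File "<stdin>", line 13, in <module>
  File "<stdin>", line 6, in rect
  File "h.py", line 9, in at_z
    e,d=ray(c,px); return e+d*(z-e[2])/d[2]
        ~~~^^^^^^
  File "h.py", line 5, in ray
    k=calibration(c); Rm=R.from_quat(k["rotation"]).as_matrix()
ValueError: time passes only in moves, steps and waits
```

View pics/scene.png

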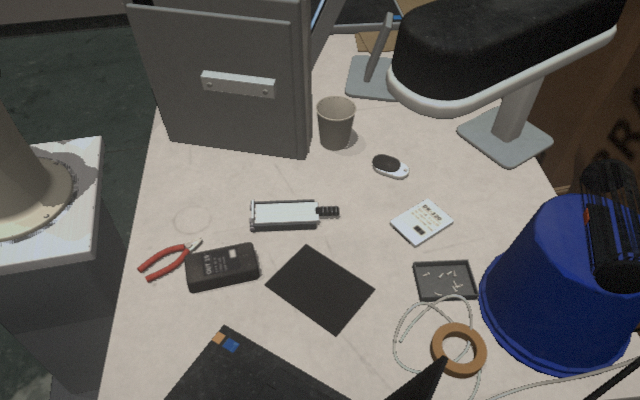

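```bash
sed -i 's/^def ray/from functools import lru_cache\ncalibration=lru_cache(calibration)\ndef ray/' h.py
python3 - <<'E'
from h import *
im=cv2.imread("pics/top.png"); d=np.load("top.npy"); P=cloud("top",d)
g=im.max(2)
def rect(mask,z,seed,name):
    n,l=cv2.connectedComponents(mask.astype(np.uint8)); m=l==l[seed[1],seed[0]]
    v,u=np.nonzero(m); W=np.array([at_z("top",(a,b),z)[:2] for a,b in zip(u,v)])
    c,s,a=cv2.minAreaRect(W.astype(np.float32)); b=cv2.boxPoints((c,s,a))
    e=[b[1]-b[0],b[2]-b[1]]; e=max(e,key=np.linalg.norm)
    print(name,m.sum(),np.round(c,1),np.round(s,1),"yaw",np.degrees(np.arctan2(e[1],e[0])).round(1),"mean",W.mean(0).round(1))
h=P[...,2]
rect(g<80,3,(368,217),"mat")
rect((h>20)&(h<60),32,(338,279),"supply")
rect((h>9)&(h<60),18,(298,224),"stand")
rect(g>160,18.5,(298,224),"rest plate")
for x,y in((238,523),):print(at_z("top",(305,191),16))
cv2.imwrite("pics/crop.png",cv2.resize(im[170:310,270:420],None,fx=4.2,fy=4.2,interpolation=cv2.INTER_CUBIC))
E
```

```text
mat 2579 [ 523.5 -320.1] [106.1 146.3] yaw -51.5 mean [ 523.  -320.1]
supply 1311 [ 372.2 -254. ] [114.5  60.3] yaw 2.1 mean [ 371.5 -254.1]
stand 1339 [ 514.  -164.2] [ 66.5 164.2] yaw -10.5 mean [ 500.4 -160.4]
rest plate 57704 [635.1 -60.8] [973. 797.] yaw 82.4 mean [ 593.1 -150.8]
[ 578.04269737 -169.95192723   16.        ]
```

View pics/crop.png

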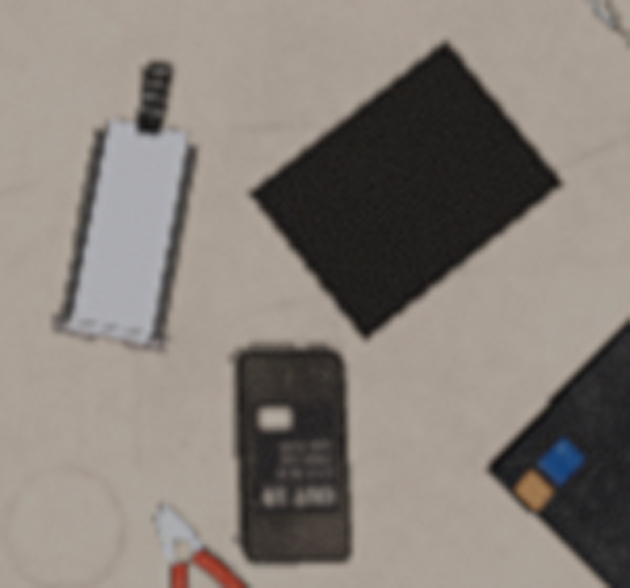

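Run:
```python
from h import *
d=np.load("top.npy"); P=cloud("top",d); ok=(d>0)&(P[...,2]>25)
X=((P[...,0]-0)//60).astype(int);Y=((P[...,1]+600)//60).astype(int)
for i in range(13,-1,-1):
    print(i*60,[int(P[...,2][ok&(X==i)&(Y==j)].max(initial=0)) for j in range(20,-1,-1)])
print("y from 600 down to -600")
for n,(a,b),(u,v) in [("center",(148,128),(112,335)),("L",(100,130),(65,325)),("R",(193,148),(160,345))]:
    p=at_z("top",(270+a/4.2,170+b/4.2),18.3);q=at_z("top",(270+u/4.2,170+v/4.2),18.3);e=p-q
    print(n,p.round(1),q.round(1),np.degrees(np.arctan2(e[1],e[0])))
```

```text
780 [34, 37, 0, 0, 298, 297, 163, 164, 0, 0, 0, 351, 351, 351, 350, 0, 123, 192, 257, 261, 348]
720 [30, 36, 35, 0, 299, 307, 306, 301, 0, 0, 0, 346, 351, 351, 350, 0, 0, 75, 119, 36, 68]
660 [0, 37, 37, 134, 228, 286, 307, 308, 307, 91, 94, 91, 350, 350, 349, 0, 0, 62, 61, 0, 28]
600 [0, 36, 37, 34, 86, 150, 206, 265, 285, 93, 93, 94, 0, 0, 0, 0, 0, 68, 66, 0, 0]
540 [0, 37, 36, 31, 0, 0, 70, 122, 117, 0, 359, 356, 0, 0, 0, 0, 0, 0, 0, 54, 259]
480 [0, 0, 0, 25, 25, 26, 55, 57, 0, 358, 359, 360, 0, 0, 0, 0, 0, 0, 0, 29, 200]
420 [0, 0, 25, 25, 25, 25, 0, 0, 0, 360, 358, 356, 0, 34, 35, 34, 0, 0, 30, 30, 29]
360 [0, 0, 25, 25, 25, 25, 0, 0, 355, 360, 357, 216, 0, 0, 37, 36, 0, 29, 28, 32, 30]
300 [0, 0, 0, 0, 0, 0, 0, 0, 360, 360, 356, 0, 0, 0, 36, 35, 0, 28, 26, 27, 29]
240 [0, 0, 0, 0, 0, 0, 0, 0, 0, 356, 323, 0, 0, 0, 0, 0, 0, 0, 26, 27, 27]
180 [0, 0, 0, 0, 0, 0, 0, 0, 0, 0, 0, 0, 0, 0, 0, 0, 0, 0, 0, 25, 26]
120 [0, 0, 0, 0, 0, 0, 0, 0, 0, 0, 0, 0, 0, 0, 0, 0, 0, 0, 0, 0, 25]
60 [0, 0, 0, 0, 0, 0, 0, 0, 0, 0, 0, 0, 0, 0, 0, 0, 0, 0, 0, 0, 0]
0 [0, 0, 0, 0, 0, 0, 0, 0, 0, 0, 0, 0, 0, 0, 0, 0, 0, 0, 0, 0, 0]
y from 600 down to -600
center [ 554.3 -171.    18.3] [ 435.4 -152.7   18.3] -8.79472267773938
L [ 552.8 -143.3   18.3] [ 440.7 -125.8   18.3] -8.851084131194758
R [ 542.9 -197.2   18.3] [ 430.1 -179.9   18.3] -8.696564975315118
```

move_arm([
  [1, 0, 0, -4.4, 0, 0, 0],
  [1, 0, 0, -4.4, 0, 0, 0],
  [1, 0, 0, -4.4, 0, 0, 0],
  [1, 0, 0, -4.4, 0, 0, 0],
  [1, 0, 0, -4.4, 0, 0, 0],
  [1, -4.3, -4.3, -4.4, 0, 0, -2.63],
  [1, -4.3, -4.3, -4.4, 0, 0, -2.63],
  [1, -4.3, -4.3, -4.4, 0, 0, -2.63],
  [1, -4.3, -4.3, -4.4, 0, 0, -2.63],
  [1, -4.3, -4.3, -4.4, 0, 0, -2.63],
])

```text
time_s: 2.1
tcp_pos: [346.9, 231.5, 455.6]
tcp_rot: [0.075, 0.997, -0.0, -0.001]
ft_force: [1.6, 0.2, -0.3]
finger_gap: 84.8
grip_force: 0.0
```

```bash
cat >> h.py <<'E'
def go(x,y,z,yaw):
    """deltas to TCP at xyz pointing down with tool y-axis at yaw+90 deg"""
    s=sensors.observe(); r=R.from_quat(s["tcp_rot"])
    a=np.radians(yaw); Y=np.array([-np.sin(a),np.cos(a),0]); Z=np.array([0,0,-1.]); 
    c=[R.from_matrix(np.stack([np.cross(k*Y,Z),k*Y,Z],1)) for k in(1,-1)]
    w=min(((r.inv()*t).as_rotvec() for t in c),key=np.linalg.norm)
    print("now",s["tcp_pos"].round(1),"go",(x,y,z,yaw),(r.inv().apply(np.array([x,y,z])-s["tcp_pos"])/60).round(3),(np.degrees(w)/6).round(3))
E
python3 -c "
from h import *
go(494,-161.5,455,-8.7);go(494,-161.5,150,-8.7)"
```

```text
now [346.9 231.5 455.6] go (494, -161.5, 455, -8.7) [-3.409 -6.107  0.009] [-0.005 -0.009  0.01 ]
now [346.9 231.5 455.6] go (494, -161.5, 150, -8.7) [-3.414 -6.104  5.093] [-0.005 -0.009  0.01 ]
```

move_arm([
  [1, -3.41, -6.11, 0, 0, 0, 0],
  [1, -3.41, -6.11, 0, 0, 0, 0],
  [1, -3.41, -6.11, 0, 0, 0, 0],
  [1, -3.41, -6.11, 0, 0, 0, 0],
  [1, -3.41, -6.11, 0, 0, 0, 0],
  [1, -3.41, -6.11, 0, 0, 0, 0],
  [1, -3.41, -6.11, 0, 0, 0, 0],
  [1, -3.41, -6.11, 1, 0, 0, 0],
  [1, -3.41, -6.11, 2, 0, 0, 0],
  [1, -3.41, -6.11, 3, 0, 0, 0],
])

```text
time_s: 3.35
tcp_pos: [493.1, -159.8, 273.6]
tcp_rot: [0.076, 0.997, 0.0, -0.001]
ft_force: [0.6, 0.7, 0.3]
finger_gap: 85.3
grip_force: 0.0
```

Run:
```python
from h import *
sensors.observe()
im,d=capture("wrist"); cv2.imwrite("pics/w1.png",im); np.save("w1.npy",d)
P=cloud("wrist",d); np.save("w1P.npy",P)
for t in ["stand","tongue","rest_seat"]:
    for q in mark_of("wrist",t)[:1]:
        u,v=q["at"][0]*640,q["at"][1]*400
        print(t,round(q["score"],2),round(u),round(v),at_z("wrist",(u,v),18 if t!="stand" else 0).round(1),P[min(int(v),399),int(u)].round(1))
go(494,-161.5,60,-8.7)
```

```text
stand 0.69 310 225 [ 568.7 -171.     0. ] [ 564.9 -170.7    8.4]
tongue 0.61 314 223 [ 561.2 -164.7   18. ] [ 563.2 -165.9   10.8]
rest_seat 0.61 313 174 [ 489.1 -154.3   18. ] [ 489.3 -154.6    8.1]
now [ 493.5 -159.8  276.8] go (494, -161.5, 60, -8.7) [-0.018 -0.029  3.613] [ 0.005 -0.013  0.004]
```

View pics/w1.png

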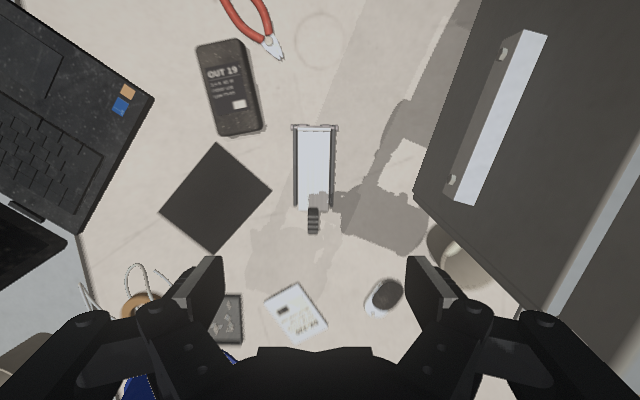

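Run:
```python
from h import *
s=sensors.observe(); print(s["tcp_pos"],s["time_s"])
im,d=capture("wrist"); cv2.imwrite("pics/w2.png",im); P=cloud("wrist",d)
print("desk",P[220,270],P[90,290],P[160,313])
g=cv2.cvtColor(im,cv2.COLOR_BGR2GRAY)
h=P[...,2]
for v in range(135,205,10):
    row=g[v,285:350].astype(int)
    print(v," ".join(map(str,row[::2])))
for u,v in [(291,125),(338,127),(293,207),(333,207),(313,207),(313,235)]: print(u,v,at_z("wrist",(u,v),18).round(1))
```

```text
[ 493.47534252 -159.79342557  276.79231655] 3.55
desk [ 569.99777605 -241.49328022    4.60587156] [ 384.85977959 -177.12073263    4.19778716] [ 484.3864183  -159.58798974   21.15606637]
135 192 191 191 191 111 98 138 208 207 206 207 207 206 207 207 206 207 207 207 206 207 207 205 70 107 113 191 187 188 188 188 188 188
145 195 195 196 196 110 101 136 208 207 207 207 206 206 207 207 207 207 206 206 206 207 207 188 80 104 142 189 187 187 185 186 187 187
155 195 194 195 196 106 102 131 208 207 207 206 207 207 206 207 207 207 206 207 207 207 208 147 95 101 171 188 187 188 188 187 185 186
165 195 195 195 197 102 100 133 208 207 206 207 206 206 207 207 207 207 207 207 207 207 209 98 104 99 167 186 186 185 183 185 186 188
175 197 197 186 187 97 95 126 208 206 206 206 206 206 206 206 207 207 206 206 207 206 209 67 108 98 167 186 185 185 186 186 187 189
185 184 183 184 187 100 94 124 208 207 206 206 206 207 206 206 207 206 206 206 206 206 207 65 109 107 192 186 187 189 188 188 187 187
195 185 183 185 189 99 95 126 208 206 206 206 205 149 152 154 155 153 154 154 157 155 154 60 75 109 128 129 128 139 133 130 129 130
291 125 [ 431.7 -182.8   18. ]
338 127 [ 444.3 -117.9   18. ]
293 207 [ 550.5 -200.4   18. ]
333 207 [ 559.6 -140.5   18. ]
313 207 [ 555.  -170.4   18. ]
313 235 [ 600.  -177.3   18. ]
```

```bash
python3 -c "
from h import *
go(495.5,-161,0,-9.2)"
```

```text
now [ 495.  -160.7  279.5] go (495.5, -161, 0, -9.2) [8.000e-03 3.000e-03 4.659e+00] [-0.015  0.036  0.088]
```

move_arm([
  [1, 0, 0, 1, 0, 0, 0.09],
  [1, 0, 0, 2, 0, 0, 0.09],
  [1, 0, 0, 3, 0, 0, 0.09],
  [1, 0, 0, 3.6, 0, 0, 0.09],
  [1, 0, 0, 3.9, 0, 0, 0.09],
  [1, 0, 0, 3.9, 0, 0, 0.09],
  [1, 0, 0, 3.9, 0, 0, 0.09],
])

```text
time_s: 4.47
tcp_pos: [496.1, -161.3, 45.4]
tcp_rot: [0.08, 0.997, -0.001, 0.002]
ft_force: [1.1, 0.6, 1.4]
finger_gap: 85.4
grip_force: 0.0
```

```bash
python3 -c "
from h import *
go(495.5,-161,0,-9.2)
im,d=capture('wrist');cv2.imwrite('pics/w3.png',im)
go(495.5,-161,0,-9.2)"
```

```text
now [ 496.1 -161.3   45.4] go (495.5, -161, 0, -9.2) [0.015 0.005 0.757] [-0.018  0.045 -0.002]
now [ 495.9 -161.2   45.2] go (495.5, -161, 0, -9.2) [0.01  0.004 0.754] [-0.017  0.043 -0.001]
```

View pics/w3.png

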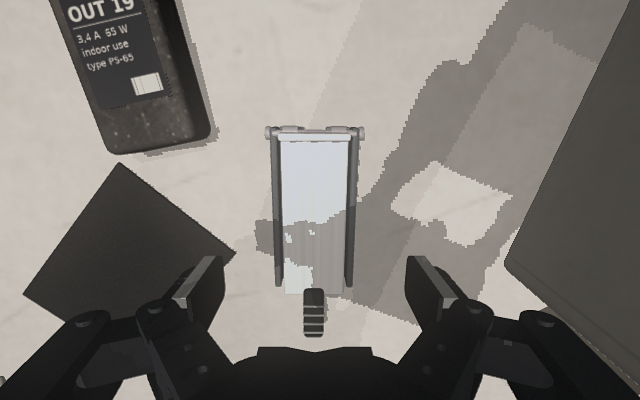

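move_arm([
  [1, 0, 0, 0.4, 0, 0, 0],
  [1, 0, 0, 0.75, 0, 0, 0],
  [1, 0, 0, 0.75, 0, 0, 0],
  [0.3, 0, 0, 0.75, 0, 0, 0],
  [0, 0, 0, 0.75, 0, 0, 0],
  [-0.2, 0, 0, 0.75, 0, 0, 0],
  [-0.2, 0, 0, 0.75, 0, 0, 0],
  [-0.2, 0, 0, 0.75, 0, 0, 0],
])

```text
time_s: 5.52
tcp_pos: [493.8, -160.0, -2.3]
tcp_rot: [0.08, 0.997, -0.0, 0.0]
ft_force: [-0.3, 0.4, -0.2]
finger_gap: 33.9
grip_force: 0.0
```

```bash
python3 -c "
from h import *
im,d=capture('wrist');cv2.imwrite('pics/w4.png',im)
s=sensors.observe();print(s['tcp_pos'],s['finger_gap'],s['grip_force'])"
```

```text
[ 493.78092153 -159.99661723   -2.3445782 ] 33.98920774791721 0.0
```

View pics/w4.png

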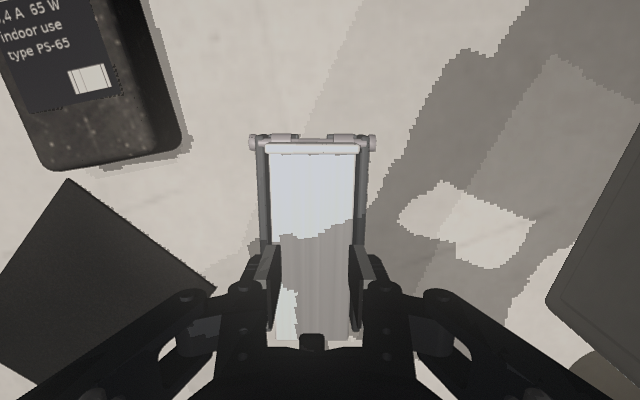

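```bash
python3 -c "
from h import *
im,d=capture('wrist');P=cloud('wrist',d)
for u,v in [(262,250),(270,260),(276,300),(270,325),(365,252),(355,300),(310,200),(310,300),(230,240),(262,200)]: print(u,v,P[v,u].round(1))
print(robot, robot.grip_depth, calibration('wrist')['eye'])
"
```

```text
262 250 [ 492.  -188.4   17.6]
270 260 [ 480.3 -175.6   58. ]
276 300 [ 498.7 -176.2   60.7]
270 325 [ 500.4 -177.2   75.3]
365 252 [ 486.3 -133.5   51.5]
355 300 [ 499.7 -141.8   67.6]
310 200 [ 466.7 -156.2   18.6]
310 300 [ 528.1 -166.3   18.9]
230 240 [ 489.  -211.     1.3]
262 200 [ 462.5 -181.9   19. ]
<Robot object at 0x7f7ab68bc1a0> 18.700000000000003 [ 424.27562386 -146.9104913   179.66711519]
```

```bash
python3 -c "
from h import *
im,d=capture('wrist');P=cloud('wrist',d)
for v in range(235,340,8): print(v,[tuple(P[v,u].round(0).astype(int).tolist()) for u in (250,258,266,274,282,350,358,366)])
"
```

```text
235 [(488, -198, 0), (489, -193, 1), (483, -184, 18), (483, -179, 20), (484, -175, 20), (490, -137, 19), (491, -133, 18), (500, -126, 0)]
243 [(493, -199, 1), (494, -194, 1), (488, -185, 19), (488, -180, 19), (489, -176, 19), (495, -138, 19), (496, -133, 19), (505, -127, 1)]
251 [(499, -201, 0), (499, -195, 2), (480, -179, 49), (480, -175, 49), (493, -177, 20), (488, -140, 45), (486, -136, 50), (510, -127, 1)]
259 [(482, -187, 49), (483, -183, 49), (479, -177, 58), (481, -174, 57), (499, -178, 19), (491, -140, 47), (486, -138, 58), (487, -134, 57)]
267 [(483, -185, 57), (479, -179, 67), (480, -176, 66), (482, -174, 62), (503, -179, 20), (495, -141, 47), (486, -139, 66), (486, -135, 65)]
275 [(482, -183, 65), (479, -178, 72), (480, -175, 72), (485, -174, 64), (508, -180, 20), (499, -142, 48), (486, -139, 72), (486, -136, 72)]
283 [(477, -179, 82), (479, -177, 79), (481, -175, 76), (487, -174, 66), (514, -181, 19), (502, -142, 49), (489, -140, 73), (488, -137, 76)]
291 [(478, -179, 85), (479, -176, 86), (485, -176, 75), (491, -175, 66), (520, -182, 18), (506, -143, 50), (492, -140, 74)
[... 168 characters left out ...]
, -177, 95), (479, -174, 95), (492, -177, 75), (498, -176, 67), (530, -184, 19), (545, -143, 7), (497, -141, 76), (484, -140, 95)]
315 [(474, -173, 105), (475, -171, 105), (494, -177, 78), (501, -177, 68), (536, -185, 19), (551, -144, 8), (501, -142, 76), (479, -141, 106)]
323 [(475, -173, 109), (474, -170, 110), (496, -177, 79), (554, -196, 1), (541, -186, 20), (562, -144, 1), (505, -142, 75), (479, -142, 110)]
331 [(475, -172, 112), (474, -170, 113), (475, -168, 112), (559, -197, 2), (546, -187, 20), (568, -145, 1), (555, -140, 19), (479, -142, 113)]
339 [(474, -171, 115), (475, -170, 115), (475, -167, 116), (567, -198, 0), (552, -188, 20), (574, -146, 1), (575, -141, 1), (479, -143, 116)]
```

move_arm([
  [1, 0, 0, 0, 0, 0, 0],
  [1, 0, 0, 0, 0, 0, 0],
  [1, 0, 0, 0, 0, 0, 0],
  [1, 0, 0, 0.2, 0, 0, 0],
  [1, 0, 0, 0.35, 0, 0, 0],
  [1, 0, 0, 0.35, 0, 0, 0],
])

```text
time_s: 6.42
tcp_pos: [492.6, -159.3, -24.8]
tcp_rot: [0.08, 0.997, 0.001, -0.001]
ft_force: [-0.5, 0.4, 0.1]
finger_gap: 85.3
grip_force: 0.0
```

```bash
python3 -c "
from h import *
s=sensors.observe();print(s['tcp_pos'],s['ft_force'],s['qpos'],s['joint_efforts'])
im,d=capture('wrist');P=cloud('wrist',d);cv2.imwrite('pics/w5.png',im);np.save('w5P.npy',P)
print(calibration('wrist')['eye'])
for v in range(240,340,10): print(v,[tuple(P[v,u].round(0).astype(int).tolist()) for u in (195,205,215,225,400,410,420,430)])
"
```

```text
[ 492.61409734 -159.28061644  -24.81624977] [-0.54450757  0.36839154  0.06135325] [-5.46427607e-01  3.04039101e-01  1.90285314e+00 -2.16457098e-05
  9.37599054e-01 -1.95637953e+00] [-5.94460079e-02 -3.76818109e+01 -2.57164371e+01 -2.74821454e-03
 -7.09428708e-02  2.50566364e-05]
[ 423.93206444 -146.70824682  157.9943417 ]
240 [(477, -221, 2), (478, -217, 1), (479, -211, 1), (480, -206, 0), (496, -110, 1), (497, -105, 1), (498, -99, 0), (498, -94, 1)]
250 [(484, -224, 0), (484, -218, 1), (485, -212, 2), (486, -207, 2), (501, -111, 2), (502, -106, 2), (503, -100, 2), (504, -94, 1)]
260 [(489, -225, 1), (475, -203, 37), (476, -199, 36), (492, -208, 1), (508, -111, 1), (491, -114, 34), (490, -111, 37), (510, -95, 1)]
270 [(475, -204, 46), (475, -200, 47), (478, -198, 41), (498, -210, 1), (514, -112, 1), (496, -115, 34), (489, -114, 46), (490, -110, 47)]
280 [(475, -201, 54), (477, -199, 51), (483, -199, 41), (504, -211, 1), (521, -112, 0), (500, -116, 36), (493, -114, 47), (490, -112, 54)]
290 [(476, -198, 61), (481, -199, 52), (487, -200, 42), (511, -213, 1), (527, -113, 1), (504, -116, 37), (497, -115, 48), (491, -114, 58)]
300 [(479, -199, 62), (485, -200, 53), (491, -201, 43), (516, -214, 2), (532, -114, 2), (508, -117, 38), (501, -116, 50), (494, -115, 60)]
310 [(483, -200, 63), (489, -201, 53), (495, -201, 44), (523, -216, 2), (539, -114, 2), (541, -108, 1), (505, -116, 50), (498, -115, 60)]
320 [(473, -188, 84), (492, -201, 56), (529, -224, 1), (530, -218, 2), (546, -115, 2), (548, -109, 1), (508, -117, 52), (502, -116, 61)]
330 [(472, -187, 89), (472, -184, 90), (536, -225, 1), (537, -220, 1), (553, -115, 2), (555, -109, 1), (555, -103, 2), (482, -125, 89)]
```

move_arm([
  [1, -0.05, 0, 0.2, 0, 0, 0],
  [1, -0.05, 0, 0.4, 0, 0, 0],
  [1, -0.05, 0, 0.4, 0, 0, 0],
  [1, -0.05, 0, 0.4, 0, 0, 0],
])

```text
time_s: 6.98
tcp_pos: [496.7, -160.4, -47.5]
tcp_rot: [0.08, 0.997, 0.0, -0.0]
ft_force: [0.4, -0.7, 0.1]
finger_gap: 85.4
grip_force: 0.0
```

```bash
python3 -c "
from h import *
s=sensors.observe();print(s['tcp_pos'],s['ft_force'])
im,d=capture('wrist');P=cloud('wrist',d)
print(calibration('wrist')['eye'])
for v in range(250,320,10): print(v,[tuple(P[v,u].round(0).astype(int).tolist()) for u in (205,215,225,400,410,420)])
"
```

```text
[ 496.6949867  -160.40209846  -47.48848216] [ 0.39944809 -0.73460897  0.1094861 ]
[ 427.40022613 -147.48793531  134.83070581]
250 [(479, -208, 1), (480, -204, 1), (480, -199, 1), (494, -117, 1), (494, -112, 2), (495, -108, 2)]
260 [(479, -204, 13), (479, -200, 14), (485, -200, 2), (500, -117, 0), (494, -115, 12), (493, -112, 14)]
270 [(479, -201, 23), (483, -200, 16), (491, -202, 0), (505, -118, 1), (499, -116, 12), (493, -115, 24)]
280 [(481, -199, 29), (487, -200, 18), (496, -203, 0), (510, -118, 1), (503, -117, 14), (497, -115, 25)]
290 [(485, -200, 29), (491, -201, 19), (502, -204, 1), (516, -119, 1), (508, -117, 13), (500, -116, 27)]
300 [(488, -200, 31), (495, -202, 20), (507, -206, 1), (521, -119, 1), (512, -118, 15), (504, -117, 27)]
310 [(492, -201, 32), (500, -203, 21), (513, -207, 0), (527, -120, 1), (528, -115, 1), (508, -117, 28)]
```

move_arm([
  [1, 0, 0, 0.05, 0, 0, 0],
  [0.2, 0, 0, 0.05, 0, 0, 0],
  [-0.3, 0, 0, 0.05, 0, 0, 0],
  [-1, 0, 0, 0.05, 0, 0, 0],
  [-1, 0, 0, 0.05, 0, 0, 0],
])

```text
time_s: 7.65
tcp_pos: [502.5, -163.3, -43.6]
tcp_rot: [0.08, 0.997, -0.002, 0.005]
ft_force: [-5.8, 4.4, 39.5]
finger_gap: 59.3
grip_force: 80.3
```

move_arm([
  [-1, 0, 0, -0.1, 0, 0, 0],
  [-1, 0, 0, -0.5, 0, 0, 0],
  [-1, 0, 0, -0.8, 0, 0, 0],
  [-1, 0, 0, -0.8, 0, 0, 0],
])

```text
time_s: 8.15
tcp_pos: [497.2, -160.8, -1.8]
tcp_rot: [0.08, 0.997, -0.0, 0.001]
ft_force: [-0.3, -1.1, -9.3]
finger_gap: 58.5
grip_force: 69.7
```

```bash
python3 -c "
from h import *
s=sensors.observe();print(s['tcp_pos'],s['ft_force'],s['grip_force'])
im,d=capture('wrist');P=cloud('wrist',d);cv2.imwrite('pics/w6.png',im)
for v in range(130,330,20): print(v,[tuple(P[v,u].round(0).astype(int).tolist()) for u in (290,300,310,320,330)])
"
```

```text
[ 497.22590454 -160.79366296   -1.82697052] [-0.26854213 -1.12490912 -9.34349529] 69.65287327766418
130 [(430, -156, 75), (430, -153, 73), (431, -149, 73), (431, -146, 72), (432, -143, 73)]
150 [(437, -158, 62), (438, -155, 61), (439, -151, 61), (439, -147, 61), (440, -143, 61)]
170 [(445, -160, 60), (446, -156, 59), (446, -152, 61), (447, -148, 60), (448, -144, 61)]
190 [(453, -161, 60), (454, -157, 60), (454, -154, 60), (455, -150, 60), (456, -146, 60)]
210 [(461, -163, 60), (462, -159, 60), (463, -155, 59), (463, -151, 60), (464, -147, 60)]
230 [(470, -165, 60), (470, -160, 61), (471, -156, 61), (472, -152, 60), (473, -148, 60)]
250 [(479, -166, 60), (479, -162, 60), (480, -158, 60), (481, -154, 60), (481, -149, 60)]
270 [(487, -168, 61), (489, -164, 60), (489, -159, 61), (490, -155, 59), (491, -151, 60)]
290 [(497, -169, 61), (499, -165, 60), (499, -161, 59), (500, -157, 59), (500, -152, 60)]
310 [(508, -172, 60), (508, -167, 60), (510, -163, 59), (509, -158, 61), (511, -154, 59)]
```

View pics/w6.png

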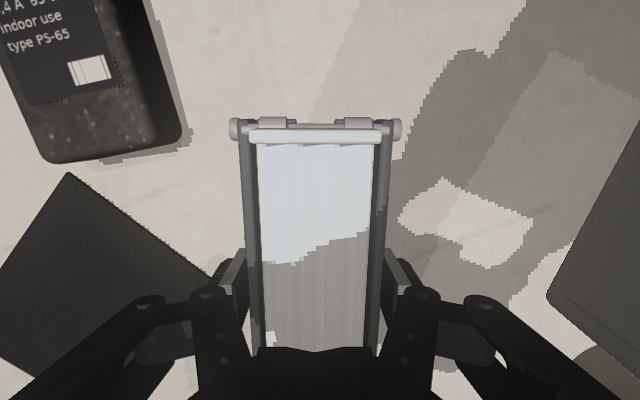

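```bash
python3 -c "
from h import *
im,d=capture('wrist');P=cloud('wrist',d)
for v in range(112,150,2): print(v,[tuple(P[v,u].round(1).tolist()) for u in (275,315,360)])
im,d=capture('top');P=cloud('top',d);cv2.imwrite('pics/t2.png',im)
print([ (q['score'],q['at'][0]*640,q['at'][1]*400, at_z('top',(q['at'][0]*640,q['at'][1]*400),58)) for q in mark_of('top','tongue')[:2]])
a,b=(-51.5,-9.2)
go(523.3,-320.1,30,-51.5)
"
```

```text
112 [(420.1, -168.2, -0.0), (423.7, -146.1, 0.1), (427.7, -121.5, 1.5)]
114 [(421.2, -168.4, 0.2), (424.7, -146.3, -0.6), (428.7, -121.4, 0.4)]
116 [(422.2, -168.7, -0.2), (425.8, -146.5, -0.4), (429.8, -121.5, -0.3)]
118 [(424.4, -161.6, 59.3), (426.8, -146.6, -0.6), (429.5, -130.1, 59.5)]
120 [(425.1, -161.7, 60.3), (427.9, -146.8, -0.0), (430.2, -130.3, 60.1)]
122 [(425.8, -161.8, 60.4), (429.0, -147.0, 0.5), (430.9, -130.5, 61.2)]
124 [(426.5, -161.9, 60.8), (429.0, -147.1, 58.0), (431.6, -130.6, 61.5)]
126 [(427.2, -161.8, 62.5), (429.6, -147.2, 59.8), (432.2, -130.8, 62.2)]
128 [(427.9, -161.5, 66.1), (430.2, -147.3, 63.8), (432.8, -131.2, 64.1)]
130 [(428.5, -160.9, 71.7), (430.6, -147.4, 72.3), (433.1, -132.4, 72.1)]
132 [(429.1, -160.8, 73.3), (431.3, -147.5, 72.9), (433.6, -132.7, 74.2)]
134 [(429.7, -160.9, 73.2), (432.0, -147.6, 71.4), (434.4, -132.5, 71.9)]
136 [(430.4, -161.1, 72.7), (432.6, -147.7, 72.7), (435.0, -132.7, 72.7)]
138 [(431.0, -161.1, 73.6), (433.2, -147.9, 72.7), (435.6, -132.9, 73.7)]
140 [(431.7, -161.3, 73.1), (433.8, -148.0, 73.3), (436.3, -132.9, 73.5)]
142 [(432.4, -161.5, 73.0), (434.6, -148.1, 72.2), (437.0, -133.0, 73.0)]
144 [(433.8, -163.4, 60.1), (436.3, -148.3, 59.1), (439.0, -131.2, 59.6)]
146 [(434.5, -163.6, 59.7), (436.9, -148.4, 60.2), (439.6, -131.5, 60.7)]
148 [(435.3, -163.7, 60.0), (437.7, -148.5, 60.4), (440.4, -131.5, 60.3)]
[]
now [ 495.6 -159.8   -3.7] go (523.3, -320.1, 30, -51.5) [-0.883 -2.563 -0.567] [ 0.    -0.026  7.047]
```

move_arm([
  [-1, 0, 0, -0.7, 0, 0, 0],
  [-1, -0.4, -0.9, -0.7, 0, 0, 1.7],
  [-1, -0.7, -1.8, -0.7, 0, 0, 3.4],
  [-1, -0.94, -2.66, -0.7, 0, 0, 5.1],
  [-1, -0.94, -2.66, -0.7, 0, 0, 7.05],
  [-1, -0.94, -2.66, -0.7, 0, 0, 7.05],
  [-1, -0.94, -2.66, -0.7, 0, 0, 7.05],
])

```text
time_s: 9.22
tcp_pos: [526.2, -325.7, 38.4]
tcp_rot: [0.433, 0.901, 0.0, -0.001]
ft_force: [0.3, 0.1, -10.0]
finger_gap: 58.8
grip_force: 72.8
```

Run:
```python
from h import *
im,d=capture("wrist"); cv2.imwrite("pics/w7.png",im); P=cloud("wrist",d)
g=im.max(2); np.save("w7P.npy",P)
dark=(g<75)&(P[...,2]<15)&(P[...,2]>-8)
n,l,st,c=cv2.connectedComponentsWithStats(dark.astype(np.uint8))
for i in np.argsort(-st[1:,4])[:4]+1:
    W=P[l==i][:,:2].astype(np.float32); cc,s,a=cv2.minAreaRect(W); print(st[i],np.round(cc,1),np.round(s,1),a,np.median(P[l==i][:,2]))
for u in (275,315,360):
    z=P[100:180,u,2]; k=[v for v in range(179) if P[v,u,2]-P[v+1,u,2]>7 and P[v,u,2]>90]
    print(u,[(v,P[v,u].round(1),P[v+1,u].round(1)) for v in k][:3])
go(527.7,-325.6,30,-51.5)
```

```text
[ 235  104  161   20 2324] [ 481.3 -267. ] [109.1  12.5] 38.114158630371094 4.082782460339786
[  81  117   67  181 1718] [ 414.  -410.7] [  4.3 137.4] 45.99934005737305 11.039401824281441
[231   0  59  79 440] [ 428.9 -253.8] [58.3  4.9] 89.30848693847656 10.41261730164993
[528 245  30  52 304] [ 694.4 -247.6] [ 3.1 45.3] 22.947675704956055 4.705660879488903
275 [(43, array([ 482.8, -269.2,  221. ]), array([ 433.5, -249.2,   -0.5])), (143, array([ 477.4, -284.2,  114.2]), array([ 477. , -286.2,  101.9])), (157, array([ 482.8, -269.2,  221. ]), array([ 480.2, -290.6,  101.7]))]
315 [(143, array([ 488.1, -275.6,  114.5]), array([ 488.9, -276.6,  101.9]))]
360 [(143, array([ 500.1, -266. ,  114.5]), array([ 502.3, -265.9,  102.4]))]
now [ 526.5 -325.8   38.8] go (527.7, -325.6, 30, -51.5) [-0.01   0.018  0.147] [-0.002 -0.016  0.029]
```

View pics/w7.png

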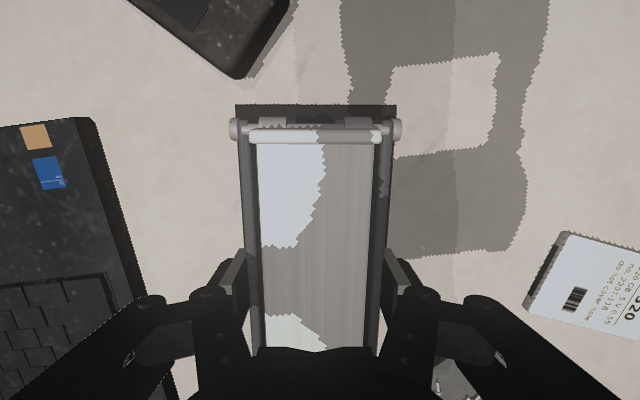

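move_arm([
  [-1, -0.09, 0, 0.5, 0, 0, 0],
  [-1, -0.09, 0, 1.0, 0, 0, 0],
  [-1, -0.09, 0, 1.2, 0, 0, 0],
  [-1, -0.09, 0, 1.27, 0, 0, 0],
  [-1, -0.09, 0, 1.3, 0, 0, 0],
  [-1, -0.09, 0, 1.3, 0, 0, 0],
])

```text
time_s: 10.02
tcp_pos: [531.0, -331.9, -37.1]
tcp_rot: [0.434, 0.901, -0.0, 0.001]
ft_force: [0.1, -0.1, -9.2]
finger_gap: 58.4
grip_force: 72.7
```

move_arm([
  [-1, 0, 0, 0.04, 0, 0, 0],
  [-1, 0, 0, 0.05, 0, 0, 0],
  [-1, 0, 0, 0.05, 0, 0, 0],
])

```text
time_s: 10.4
tcp_pos: [530.9, -331.9, -40.2]
tcp_rot: [0.435, 0.901, -0.0, 0.001]
ft_force: [-2.1, 0.9, -1.1]
finger_gap: 58.5
grip_force: 76.0
```

Touching the mat. Release and rise.

move_arm([
  [0.5, 0, 0, 0, 0, 0, 0],
  [1, 0, 0, 0, 0, 0, 0],
  [1, 0, 0, 0, 0, 0, 0],
  [1, 0, 0, 0, 0, 0, 0],
  [1, 0, 0, -0.5, 0, 0, 0],
  [1, 0, 0, -1, 0, 0, 0],
  [1, 0, 0, -2, 0, 0, 0],
  [1, 0, 0, -2.5, 0, 0, 0],
  [1, 0, 0, -2.5, 0, 0, 0],
])

```text
time_s: 11.52
tcp_pos: [532.1, -333.0, 112.3]
tcp_rot: [0.435, 0.901, -0.001, 0.003]
ft_force: [0.2, 0.9, 0.4]
finger_gap: 84.9
grip_force: 0.0
```

Run:
```python
from h import *
print(sensors.observe()["tcp_pos"])
im,d=capture("wrist"); cv2.imwrite("pics/w8.png",im); P=cloud("wrist",d); np.save("w8P.npy",P)
for t in ["stand","tongue","rest_seat","mat"]:
    for q in mark_of("wrist",t)[:1]:
        u,v=q["at"][0]*640,q["at"][1]*400
        print(t,round(q["score"],2),round(u),round(v),at_z("wrist",(u,v),20).round(1))
g=im.max(2)
S=(P[...,2]>14)&(P[...,2]<30); n,l,st,c=cv2.connectedComponentsWithStats(S.astype(np.uint8)); i=l[180,313] or 1
W=P[l==i][:,:2].astype(np.float32); print(st[i],cv2.minAreaRect(W))
M=(np.abs(P[...,2])<9)&(g<70); n,l,st,c=cv2.connectedComponentsWithStats(M.astype(np.uint8))
for i in np.argsort(-st[1:,4])[:3]+1: print(st[i],cv2.minAreaRect(P[l==i][:,:2].astype(np.float32)))
```

```text
[ 532.12914968 -332.97482451  112.26538014]
stand 0.65 311 178 [ 517.7 -317.8   20. ]
tongue 0.59 314 267 [ 575.2 -385.7   20. ]
rest_seat 0.59 316 193 [ 530.1 -326.3   20. ]
[ 288  125   53  161 6825] ((538.681640625, -340.4569091796875), (46.10533142089844, 154.3814239501953), 38.40560531616211)
[ 254   96  122  152 8424] ((521.7788696289062, -318.22174072265625), (109.27853393554688, 147.48890686035156), 38.51162338256836)
[142 106  48 164 487] ((421.2453918457031, -417.7288818359375), (3.1055526733398438, 162.09344482421875), 45.89305877685547)
[388 295  19  18 140] ((677.8988037109375, -370.5870666503906), (22.945905685424805, 2.2128210067749023), 79.33192443847656)
```

View pics/w8.png

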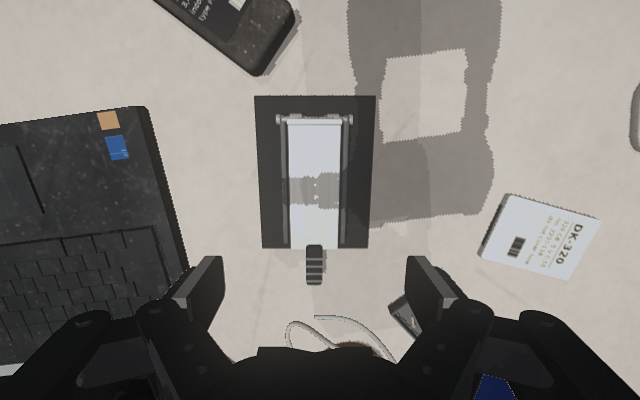

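Run:
```python
from h import *
P=np.load("w8P.npy"); d=np.load("top.npy"); T=cloud("top",d)
u=np.array([.621,-.784]);n=np.array([.784,.621]); c=np.array([578.4,-390.7])
for N,Q in(("w",P),("t",T)):
    Q=Q.reshape(-1,3); a=(Q[:,:2]-c)@u; b=(Q[:,:2]-c)@n
    for k in range(-100,101,20):
        print(N,k,[int(np.percentile(Q[m,2],98)) if (m:=(abs(a-j)<10)&(abs(b-k)<10)).sum()>2 else -9 for j in range(-60,101,20)])
go(578.4,-390.7,40,-51.6)
```

```text
w -100 [0, 0, 0, -1, -1, -1, -1, -1, -1]
w -80 [219, 0, 0, -1, -1, -1, -1, -1, -1]
w -60 [222, 1, 1, 0, -1, -1, -1, -1, -1]
w -40 [220, 2, 1, -1, -1, -1, -1, 2, 2]
w -20 [20, 20, 20, -1, -1, -1, 22, 6, 3]
w 0 [20, 20, 23, 23, 23, -1, 48, -1, -1]
w 20 [20, 20, 20, -1, -1, -1, 57, -1, 0]
w 40 [220, 2, 1, -1, -1, -1, 12, -1, 3]
w 60 [221, 1, 1, 0, -1, -1, 18, 34, 1]
w 80 [220, 0, -1, -1, -1, 12, 13, 45, -1]
w 100 [0, 0, -1, -1, -1, 13, 13, 13, -1]
t -100 [2, 2, 3, 2, 2, 2, 2, 3, 2]
t -80 [2, 2, 3, 2, 2, 2, 3, 2, 2]
t -60 [4, 5, 3, 2, 2, 2, 3, 2, 2]
t -40 [5, 6, 5, 3, 3, 4, 2, 3, 3]
t -20 [5, 6, 5, 3, 2, 3, 23, 11, 7]
t 0 [5, 5, 6, 2, 3, 2, 49, 2, 3]
t 20 [5, 6, 5, 2, 3, 2, 64, 3, 19]
t 40 [6, 5, 6, 3, 3, 2, 66, 64, 19]
t 60 [4, 4, 5, 3, 2, 2, 16, 59, 39]
t 80 [3, 3, 3, 2, 3, 2, 18, 51, 61]
t 100 [2, 2, 2, 3, 2, 16, 18, 17, 61]
now [ 529.1 -330.2  106.3] go (578.4, -390.7, 40, -51.6) [-1.305  0.017  1.1  ] [-0.006 -0.037  0.014]
```

move_arm([
  [0.1, -0.7, 0.02, 0, 0, 0, 0],
  [0.1, -1.3, 0.02, 0.2, 0, 0, 0],
  [0.1, -1.3, 0.02, 0.8, 0, 0, 0],
  [0.1, -1.3, 0.02, 1.4, 0, 0, 0],
  [0.1, -1.3, 0.02, 1.9, 0, 0, 0],
  [0.1, -1.3, 0.02, 1.9, 0, 0, 0],
])

```text
time_s: 12.52
tcp_pos: [576.8, -388.8, -10.4]
tcp_rot: [0.435, 0.901, 0.001, -0.004]
ft_force: [-0.7, 0.2, -0.1]
finger_gap: 47.2
grip_force: 0.0
```

Run:
```python
from h import *
go(578.4,-390.7,-36,-51.6)
im,d=capture("wrist"); cv2.imwrite("pics/w9.png",im); P=cloud("wrist",d)
m=np.load("w8P.npy")
for v in range(230,345,8): print(v,[tuple(P[v,u].round(0).astype(int).tolist()) for u in (258,264,270,300,315,330,360,366,372)])
```

```text
now [ 576.8 -388.8  -10.4] go (578.4, -390.7, -36, -51.6) [-0.046  0.002  0.427] [-0.012 -0.087  0.014]
230 [(549, -405, 3), (551, -403, 3), (554, -400, 4), (564, -381, 28), (569, -376, 28), (582, -378, 4), (596, -367, 4), (599, -365, 4), (602, -363, 4)]
238 [(551, -409, 5), (554, -407, 3), (557, -405, 2), (566, -385, 27), (572, -380, 29), (585, -382, 3), (600, -371, 3), (602, -369, 4), (605, -366, 3)]
246 [(551, -398, 37), (553, -395, 38), (560, -409, 4), (569, -388, 28), (575, -383, 28), (589, -386, 4), (603, -375, 3), (591, -365, 39), (594, -363, 39)]
254 [(552, -396, 47), (554, -396, 45), (563, -413, 4), (571, -392, 29), (578, -387, 28), (592, -390, 4), (606, -379, 4), (591, -366, 47), (592, -364, 48)]
262 [(553, -396, 55), (557, -399, 45), (567, -417, 3), (574, -395, 29), (580, -390, 29), (595, -394, 4), (610, -383, 4), (593, -369, 47), (591, -365, 55)]
270 [(555, -396, 59), (559, -402, 46), (570, -422, 3), (577, -399, 29), (583, -394, 29), (599, -399, 3), (613, -387, 4), (595, -371, 49), (590, -366, 62)]
278 [(557, -399, 60), (561, -404, 48), (573, -427, 3), (580, -403, 28), (5
[... 591 characters left out ...]
, 4), (602, -432, 4), (609, -427, 3), (616, -420, 5), (632, -408, 4), (635, -406, 3), (600, -378, 67)]
318 [(566, -411, 66), (587, -452, 4), (590, -449, 4), (605, -437, 4), (613, -431, 4), (621, -425, 4), (635, -413, 5), (639, -410, 4), (603, -381, 66)]
326 [(587, -459, 5), (591, -457, 4), (593, -454, 5), (609, -442, 4), (616, -436, 5), (624, -429, 5), (640, -417, 4), (643, -415, 3), (646, -413, 3)]
334 [(591, -464, 4), (594, -462, 4), (597, -459, 4), (613, -446, 5), (621, -441, 4), (628, -434, 5), (644, -422, 4), (647, -420, 3), (651, -418, 3)]
342 [(595, -470, 4), (598, -467, 4), (602, -465, 3), (617, -452, 4), (622, -443, 9), (630, -437, 8), (644, -424, 9), (651, -425, 3), (655, -422, 3)]
```

move_arm([
  [0.1, -0.02, 0, 0.25, 0, 0, 0],
  [0.1, -0.02, 0, 0.42, 0, 0, 0],
  [0.1, -0.02, 0, 0.42, 0, 0, 0],
  [-0.3, -0.02, 0, 0.42, 0, 0, 0],
  [-1, -0.02, 0, 0.42, 0, 0, 0],
  [-1, -0.02, 0, 0.42, 0, 0, 0],
  [-1, -0.02, 0, 0.42, 0, 0, 0],
])

```text
time_s: 13.45
tcp_pos: [580.7, -393.0, -29.7]
tcp_rot: [0.434, 0.901, -0.0, 0.0]
ft_force: [-2.0, 0.7, 4.3]
finger_gap: 14.5
grip_force: 59.0
```

move_arm([
  [-1, 0.01, 0, -0.2, 0, 0, 0],
  [-1, 0.03, 0, -0.42, 0, 0, 0],
  [-1, 0.06, 0, -0.6, 0, 0, 0],
  [-1, 0.11, 0, -0.78, 0, 0, 0],
  [-1, 0.17, 0, -0.95, 0, 0, 0],
  [-1, 0.24, 0, -1.13, 0, 0, 0],
  [-1, 0.3, 0, -1.25, 0, 0, 0],
  [-1, 0.36, 0, -1.35, 0, 0, 0],
  [-1, 0.36, 0, -1.35, 0, 0, 0],
])

```text
time_s: 14.58
tcp_pos: [567.0, -375.4, 51.1]
tcp_rot: [0.435, 0.901, 0.0, 0.0]
ft_force: [-1.1, 2.0, -3.4]
finger_gap: 14.1
grip_force: 58.6
```

Run:
```python
from h import *
s=sensors.observe();print(s["tcp_pos"],s["finger_gap"])
im,d=capture("wrist"); cv2.imwrite("pics/w10.png",im); P=cloud("wrist",d)
u=np.array([.621,-.784])
for v in range(60,330,15): p=P[v,312]; print(v,p.round(0),round((p[:2]-[523.1,-320.9])@u,1))
```

```text
[ 566.97509714 -375.37819524   51.05676173] 14.127024862170591
60 [ 502. -294.   38.] -34.1
75 [ 507. -301.   44.] -25.3
90 [ 513. -308.   50.] -16.7
105 [ 518. -314.   54.] -8.6
120 [ 523. -320.   59.] -0.6
135 [ 528. -326.   63.] 7.2
150 [ 533. -332.   68.] 14.8
165 [ 537. -338.   72.] 22.2
180 [ 542. -344.   76.] 29.4
195 [ 546. -349.   81.] 36.1
210 [ 550. -355.   84.] 43.3
225 [ 554. -359.   91.] 48.7
240 [ 558. -364.   95.] 55.2
255 [ 562. -368.   99.] 61.1
270 [ 565. -373.  102.] 67.3
285 [ 569. -378.  106.] 72.8
300 [ 573. -382.  109.] 79.1
315 [ 577. -388.  111.] 85.7
```

move_arm([
  [0, 0, 0, 0, 0, 0, 0],
  [0.5, 0, 0, 0, 0, 0, 0],
  [0.5, 0, 0, 0, 0, 0, 0],
  [0.5, 0, 0, -0.6, 0, 0, 0],
  [0.5, 0, 0, -1.4, 0, 0, 0],
  [0.5, 0, 0, -2.2, 0, 0, 0],
  [0.5, 0, 0, -2.5, 0, 0, 0],
  [0.5, 0, 0, -2.5, 0, 0, 0],
])

```text
time_s: 15.62
tcp_pos: [567.6, -376.2, 201.6]
tcp_rot: [0.435, 0.901, -0.0, 0.001]
ft_force: [0.5, 0.6, -1.0]
finger_gap: 63.9
grip_force: 0.0
```

Run:
```python
from h import *
s=sensors.observe();print(s["tcp_pos"],s["time_s"])
im,d=capture("wrist"); cv2.imwrite("pics/w11.png",im); P=cloud("wrist",d); np.save("w11P.npy",P)
sel=P[40:330].reshape(-1,3); u=np.array([.621,-.784]);n=np.array([.784,.621])
a=(sel[:,:2]-[523.1,-320.9])@u; b=(sel[:,:2]-[523.1,-320.9])@n
m=(abs(b)<15)&(a>-40)&(a<40)&(sel[:,2]<110); p=np.polyfit(a[m],sel[m,2],1); print("slope",np.arctan(p[0]),p,m.sum())
r=(sel[:,2]-np.polyval(p,a)); m=(abs(r)<3)&(abs(b)<40)&(a>-60)&(a<60); W=np.stack([a,b],1)[m].astype(np.float32); print("rest in stand frame est",cv2.minAreaRect(W))
M=(im.max(2)<70)&(np.abs(P[...,2])<9);k,l,st,c=cv2.connectedComponentsWithStats(M.astype(np.uint8))
i=np.argmax(st[1:,4])+1; print("mat",cv2.minAreaRect(P[l==i][:,:2].astype(np.float32)))
im,d=capture("top"); T=cloud("top",d).reshape(-1,3)
m=(np.abs(T[:,0]-372)<90)&(np.abs(T[:,1]+254)<60)&(T[:,2]>22)&(T[:,2]<45); print("supply",m.sum(),cv2.minAreaRect(T[m][:,:2].astype(np.float32)))
go(372,-254,110,2.1)
```

```text
[ 567.56048767 -376.18298589  201.56018782] 15.625
slope 0.6152388729705741 [ 0.70674559 58.86766914] 2436
rest in stand frame est ((0.9180412292480469, 1.3206138610839844), (116.76055145263672, 66.80001831054688), 0.08966924995183945)
mat ((555.6278686523438, -303.36578369140625), (42.20976257324219, 129.90753173828125), 35.09719467163086)
supply 0 ((0.0, 0.0), (0.0, 0.0), 0.0)
now [ 566.2 -374.9  197.9] go (372, -254, 110, 2.1) [ 3.585 -1.279  1.479] [ 0.012 -0.034 -8.936]
```

move_arm([
  [1, 0.9, -0.3, 0, 0, 0, -1.7],
  [1, 1.8, -0.6, 0, 0, 0, -3.4],
  [1, 2.7, -0.9, 0.3, 0, 0, -5.1],
  [1, 3.58, -1.28, 0.7, 0, 0, -6.8],
  [1, 3.58, -1.28, 1.4, 0, 0, -8.5],
  [1, 3.58, -1.28, 2.0, 0, 0, -8.94],
  [1, 3.58, -1.28, 2.3, 0, 0, -8.94],
  [1, 3.58, -1.28, 2.3, 0, 0, -8.94],
])

```text
time_s: 16.73
tcp_pos: [371.0, -252.7, 59.1]
tcp_rot: [-0.019, 1.0, 0.003, -0.002]
ft_force: [0.3, 0.3, 0.1]
finger_gap: 85.2
grip_force: 0.0
```

Run:
```python
from h import *
s=sensors.observe();print(s["tcp_pos"],s["time_s"])
im,d=capture("wrist"); cv2.imwrite("pics/w12.png",im); P=cloud("wrist",d)
h=P[...,2]; M=(h>22)&(h<42); M[260:]=M[260:]&((np.arange(640)>235)&(np.arange(640)<400)); k,l,st,c=cv2.connectedComponentsWithStats(M.astype(np.uint8))
for i in np.argsort(-st[1:,4])[:3]+1: print("supply",st[i],cv2.minAreaRect(P[l==i][:,:2].astype(np.float32)),np.median(h[l==i]))
go(372,-254,-34,2.1)
```

```text
[ 370.95499707 -252.65319026   59.1312724 ] 16.725
supply [    0    56   164   204 19249] ((362.367431640625, -456.0360107421875), (135.4273223876953, 125.56665802001953), 46.00314712524414) 23.248314066740477
supply [  265   135    88   154 12524] ((371.4661865234375, -255.99090576171875), (115.80799865722656, 60.141510009765625), 2.085608959197998) 34.4282701469417
supply [236 319  44  43 816] ((483.2246398925781, -296.7207946777344), (28.776147842407227, 31.988142013549805), 44.672298431396484) 30.326859872752934
now [ 372.  -253.9   60.7] go (372, -254, -34, 2.1) [-0.004 -0.007  1.579] [ 0.032 -0.025  0.004]
```

View pics/w12.png

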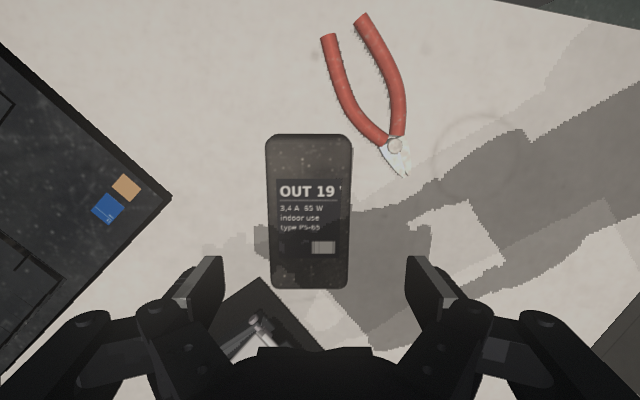

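move_arm([
  [1, 0, -0.035, 0.8, 0, 0, 0],
  [1, 0, -0.035, 1.3, 0, 0, 0],
  [1, 0, -0.035, 1.58, 0, 0, 0],
  [1, 0, -0.035, 1.58, 0, 0, 0],
  [0.4, 0, -0.035, 1.58, 0, 0, 0],
  [-1, 0, -0.035, 1.58, 0, 0, 0],
  [-1, 0, -0.035, 1.58, 0, 0, 0],
  [-1, 0, -0.035, 1.58, 0, 0, 0],
])

```text
time_s: 17.77
tcp_pos: [374.5, -258.7, -30.7]
tcp_rot: [-0.019, 1.0, -0.001, 0.001]
ft_force: [-0.2, -0.0, 6.6]
finger_gap: 60.8
grip_force: 66.1
```

move_arm([
  [-1, 0, 0, -0.3, 0, 0, 0],
  [-1, 0, 0, -1, 0, 0, 0],
  [-1, 0, 0, -2, 0, 0, 0],
  [-1, 0, 0, -2.7, 0, 0, 0],
  [-1, 0, 0, -2.7, 0, 0, 0],
  [-1, 0, 0, -2.7, 0, 0, 0],
])

```text
time_s: 18.52
tcp_pos: [372.6, -256.6, 128.5]
tcp_rot: [-0.019, 1.0, 0.001, -0.001]
ft_force: [-1.3, 0.4, -2.4]
finger_gap: 60.5
grip_force: 66.1
```

```bash
cat > m.py <<'E'
from h import *
c0=np.array([523.1,-320.9]); u=np.array([.621,-.784]);n=np.array([.784,.621])
def ana(P,im,name,desk=None):
    g=im.min(2); a=(P[...,:2]-c0)@u; b=(P[...,:2]-c0)@n; z=P[...,2]
    dm=(g>150)&(abs(z)<12)&(abs(b)>70)&(abs(b)<120)&(abs(a)<90)
    print(name,"desk z",np.median(z[dm]) if dm.sum() else None)
    m=(g>120)&(abs(b)<18)&(abs(a)<42)&(z>20)&(z<100)
    A=np.stack([a[m],b[m],np.ones(m.sum())],1); k=np.linalg.lstsq(A,z[m],rcond=None)[0]; print("plane",k.round(3),"theta",np.arctan(k[0]).round(3))
    r=z-(k[0]*a+k[1]*b+k[2])
    f=(g>120)&(abs(r)<2.5)&(abs(b)<45)&(abs(a)<75)
    for lo in range(-60,70,20):
        q=f&(a>lo)&(a<lo+20)
        if q.sum()>10: print(lo,"b edges",np.percentile(b[q],[1,99]).round(1))
    print("a range",np.percentile(a[f],[.5,99.5]).round(1))
    l=(abs(b)<15)&(a<-40)&(a>-80)&(r>6)&(z<60)&(z>20); 
    if l.sum()>5: print("lip",l.sum(),"a",np.percentile(a[l],[3,97]).round(1),"z",np.percentile(z[l],[5,95]).round(1))
E
python3 - <<'E'
from m import *
ana(np.load("w11P.npy"),cv2.imread("pics/w11.png"),"wrist")
im,d=capture("top"); ana(cloud("top",d),im,"top"); cv2.imwrite("pics/t3.png",im)
im,d=capture("scene"); ana(cloud("scene",d),im,"scene"); cv2.imwrite("pics/s3.png",im)
im,d=capture("wrist"); np.save("w13P.npy",cloud("wrist",d)); cv2.imwrite("pics/w13.png",im)
P=cloud("wrist",d); s=sensors.observe(); print(s["tcp_pos"],s["ft_force"],s["grip_force"])
h=P[...,2]; M=(h>s["tcp_pos"][2]+46)&(h<s["tcp_pos"][2]+75);M[:,:250]=0;M[:,390:]=0
print(cv2.minAreaRect(P[M][:,:2].astype(np.float32)),np.median(h[M]))
E
```

```text
wrist desk z -1.1246516593890021
plane [ 0.706 -0.    58.84 ] theta 0.615
-60 b edges [-30.4  32.3]
-40 b edges [-21.3  23.1]
-20 b edges [-20.8  23.6]
0 b edges [-21.1  23.9]
20 b edges [-20.8  23.6]
40 b edges [-21.1  24.1]
a range [-54.8  45.6]
lip 253 a [-62.  -54.6] z [26.8 32.6]
top desk z -0.08523127956914323
plane [7.1400e-01 1.0000e-03 5.8676e+01] theta 0.62
-60 b edges [-20.6  22.3]
-40 b edges [-19.9  22.8]
-20 b edges [-19.8  23. ]
0 b edges [-19.9  23.1]
20 b edges [-20.   24.1]
40 b edges [-19.   23.1]
a range [-50.1  46.8]
lip 45 a [-60.2 -51.7] z [27.8 35.6]
scene desk z 1.3223706432461313
plane [ 0.675  0.206 58.238] theta 0.593
-60 b edges [-24.2  22.1]
-40 b edges [-21.1  16.5]
-20 b edges [-19.9  17.2]
0 b edges [-8.8 21. ]
20 b edges [-4.5 22.6]
40 b edges [-9.5 23.2]
a range [-51.9  47.9]
lip 81 a [-58.5 -51.4] z [28.9 35.8]
[ 372.25293285 -256.15228531  127.62702431] [ 0.83051527  0.25486905 -1.96350534] 66.10772609710693
((361.2469482421875, -251.61209106445312), (63.41850662231445, 103.14986419677734), 89.52305603027344) 191.28074363137472
```

```bash
cat > t.py <<'E'
from m import *
th=0.62; U=np.array([.621,-.784,0]);N=np.array([.784,.621,0]);Zw=np.array([0,0,1.])
ex=np.cos(th)*U+np.sin(th)*Zw; ez=-np.sin(th)*U+np.cos(th)*Zw
def pose(C,tilt=True,off=(3.8,0,-47.3)):
    X,Y,Z=(-ex,N,-ez) if tilt else (-U,N,-Zw)
    Rt=np.stack([X,Y,Z],1); return C-Rt@np.array(off),R.from_matrix(Rt)
C=np.array([517.45,-311.35,74.])
def delta(T):
    s=sensors.observe(); r=R.from_quat(s["tcp_rot"]); p,q=T
    print("now",s["tcp_pos"].round(1),"target",p.round(1),(r.inv().apply(p-s["tcp_pos"])/60).round(3),(np.degrees((r.inv()*q).as_rotvec())/6).round(3))
E
python3 -c "
from t import *
delta(pose(C+70*ez+[0,0,30],False)); delta(pose(C+70*ez)); delta(pose(C))"
```

```text
now [ 372.3 -256.2  127.6] target [ 494.6 -282.4  113.7] [-2.021 -0.514  0.226] [ 0.017 -0.036  8.957]
now [ 372.3 -256.2  127.6] target [ 511.2 -303.4   94.7] [-2.286 -0.875  0.541] [ 2.791 -5.51   8.656]
now [ 372.3 -256.2  127.6] target [ 536.4 -335.3   37.7] [-2.689 -1.425  1.488] [ 2.791 -5.51   8.656]
```

move_arm([
  [-1, 0, 0, -0.3, 0, 0, 1.5],
  [-1, -0.6, -0.2, -0.3, 0, 0, 3],
  [-1, -1.2, -0.3, -0.3, 0, 0, 4.6],
  [-1, -1.7, -0.5, -0.2, 0, 0, 6.2],
  [-1, -2.02, -0.51, 0, 0, 0, 7.8],
  [-1, -2.02, -0.51, 0.1, 0, 0, 8.96],
  [-1, -2.02, -0.51, 0.1, 0, 0, 8.96],
  [-1, -2.02, -0.51, 0.1, 0, 0, 8.96],
])

```text
time_s: 19.68
tcp_pos: [495.2, -283.2, 123.1]
tcp_rot: [0.435, 0.901, 0.0, -0.001]
ft_force: [0.1, 0.3, -2.8]
finger_gap: 60.8
grip_force: 66.0
```

```bash
python3 -c "
from t import *
delta(pose(C+70*ez)); delta(pose(C));s=sensors.observe();print(s['qpos'].round(2))
im,d=capture('wrist');P=cloud('wrist',d);cv2.imwrite('pics/w14.png',im)
a=(P[...,:2]-s['tcp_pos'][:2])@u; b=(P[...,:2]-s['tcp_pos'][:2])@n
h=P[...,2]-s['tcp_pos'][2]; M=(h>58)&(h<70)&(abs(b)<40)&(a<0); M[:,:230]=0;M[:,410:]=0
print('a',np.percentile(a[M],[.2,1]),'b',np.percentile(b[M&(a<-30)],[1,99]),np.median(h[M&(a<-30)]))"
```

```text
now [ 495.2 -283.2  123.1] target [ 511.2 -303.4   94.7] [-0.43  -0.     0.473] [ 3.000e-03 -5.931e+00  1.500e-02]
now [ 495.2 -283.2  123.1] target [ 536.4 -335.3   37.7] [-1.109e+00 -1.000e-03  1.422e+00] [ 3.000e-03 -5.931e+00  1.500e-02]
[-0.73  0.21  1.68 -0.    1.25 -1.4 ]
a [-62.25150117 -61.88994205] b [-27.33276721  29.83350669] 63.89560412236678
```

move_arm([
  [-1, -0.1, 0, 0.0, 0, -1.5, 0],
  [-1, -0.2, 0, 0.1, 0, -3, 0],
  [-1, -0.3, 0, 0.25, 0, -4.5, 0],
  [-1, -0.43, 0, 0.47, 0, -5.93, 0],
  [-1, -0.43, 0, 0.47, 0, -5.93, 0],
  [-1, -0.43, 0, 0.47, 0, -5.93, 0],
])

```text
time_s: 20.48
tcp_pos: [512.7, -305.0, 97.6]
tcp_rot: [0.415, 0.857, -0.133, 0.276]
ft_force: [0.6, 0.0, -1.6]
finger_gap: 60.8
grip_force: 66.1
```

```bash
python3 -c "
from t import *
delta(pose(C+70*ez)); delta(pose(C))
s=sensors.observe();print(s['qpos'].round(2),s['ft_force'])
T,q=pose(C)
im,d=capture('wrist');P=cloud('wrist',d)
im2,d2=capture('scene');cv2.imwrite('pics/s4.png',im2)
# brick top & rest in rest frame about C (ex,n,ez)
Q=P-C; E=np.stack([Q@ex,Q@N,Q@ez],-1); E[:,:230]=np.nan;E[:,410:]=np.nan
for v in range(60,300,15): print(v,E[v,315].round(0),im[v,315].max())
"
```

```text
now [ 512.7 -305.    97.6] target [ 511.2 -303.4   94.7] [ 0.058 -0.004  0.019] [-0.001  0.021 -0.005]
now [ 512.7 -305.    97.6] target [ 536.4 -335.3   37.7] [ 0.06  -0.004  1.186] [-0.001  0.021 -0.005]
[-0.66 -0.06  2.17 -0.33  0.45 -1.07] [ 0.59120699  0.01302642 -1.63765295]
60 [-99.   2. -19.] 137
75 [-90.   2. -20.] 47
90 [-81.   2. -27.] 46
105 [-71.   2. -35.] 43
120 [-61.   2.  -6.] 161
135 [-50.   2. -18.] 162
150 [-51.   2.  88.] 54
165 [-45.   2.  87.] 56
180 [-39.   2.  88.] 56
195 [-33.   2.  89.] 57
210 [-26.   2.  87.] 56
225 [-20.   2.  88.] 71
240 [-14.   2.  89.] 55
255 [-7.  2. 89.] 58
270 [-0.  2. 89.] 59
285 [ 7.  2. 89.] 64
```

```bash
python3 -c "
from t import *
im,d=capture('wrist');P=cloud('wrist',d)
Q=P-C; E=np.stack([Q@ex,Q@N,Q@ez],-1)
for v in range(112,150,2): print(v,E[v,315].round(1),E[v,280].round(1))
print('brick b',[ (u,E[200,u].round(1)) for u in range(225,410,12)])
print('face b',[ (u,E[138,u].round(1)) for u in range(225,410,12)])
"
```

```text
112 [-66.    2.1 -18.3] [-66.  -22.4 -17.6]
114 [-64.6   2.1  -4.6] [-64.6 -21.1  -5.1]
116 [-63.3   2.1  -6.1] [-63.3 -21.1  -4.9]
118 [-62.1   2.1  -5.6] [-62.  -21.4  -7.3]
120 [-60.6   2.1 -18.3] [-60.4 -24.8 -37.9]
122 [-59.3   2.1 -17.5] [-58.9 -24.8 -37.3]
124 [-57.8   2.1 -19.1] [-57.4 -24.9 -37.9]
126 [-56.5   2.1 -17.7] [-55.9 -24.9 -37.4]
128 [-55.1   2.1 -18.4] [-54.5 -24.8 -35.7]
130 [-53.7   2.1 -19. ] [-53.  -24.7 -34.8]
132 [-52.4   2.1 -16.7] [-51.5 -24.7 -34.6]
134 [-51.    2.1 -17.6] [-50.  -24.8 -34.4]
136 [-54.5   1.9  62.1] [-54.5 -14.2  61.7]
138 [-54.2   1.9  69.6] [-54.2 -13.3  70.8]
140 [-53.9   1.9  78.2] [-53.8 -12.6  76.8]
142 [-53.6   1.9  83.8] [-53.5 -12.   82.5]
144 [-53.    1.9  86.4] [-53.1 -11.5  87. ]
146 [-52.3   1.9  86.6] [-52.3 -11.6  86.5]
148 [-51.5   1.9  86.6] [-51.6 -11.6  87.1]
brick b [(225, array([  22.1,  -93.1, -106.1])), (237, array([  22. ,  -80.2, -105.6])), (249, array([-31. , -24.6,  87.9])), (261, array([-30.8, -20. ,  86.8])), (273, array([-31. , -15. ,  87.6])), (285, array([-30.7, -10.3,  86.7])), (297, array([-30.9,  -5.4, 
[... 248 characters left out ...]
.1,  28.3,  88.3])), (393, array([  22.7,   85.4, -107.7])), (405, array([  22.3,   97.7, -106.3]))]
face b [(225, array([-45.4, -74.1, -58.2])), (237, array([-45.5, -63.5, -56.7])), (249, array([-45.7, -52.8, -53.7])), (261, array([-54.1, -21.9,  68.2])), (273, array([-54.2, -16.4,  70.1])), (285, array([-54.2, -11.1,  70.2])), (297, array([-54.2,  -5.9,  70.8])), (309, array([-54.2,  -0.7,  70.1])), (321, array([-54.3,   4.5,  71.4])), (333, array([-54.2,   9.8,  69.8])), (345, array([-54.2,  15. ,  70. ])), (357, array([-54.2,  20.3,  69.9])), (369, array([-54.1,  25.6,  69.1])), (381, array([-45.4,  57.9, -57.5])), (393, array([-45.4,  68.3, -58.5])), (405, array([-45.3,  78.6, -58.9]))]
```

move_arm([
  [-1, 0.04, 0, 0.4, 0, 0, 0],
  [-1, 0.07, 0, 0.8, 0, 0, 0],
  [-1, 0.08, 0, 1.0, 0, 0, 0],
  [-1, 0.08, 0, 1.1, 0, 0, 0],
  [-1, 0.08, 0, 1.15, 0, 0, 0],
  [-1, 0.08, 0, 1.18, 0, 0, 0],
  [-1, 0.08, 0, 1.18, 0, 0, 0],
])

```text
time_s: 21.5
tcp_pos: [537.1, -335.3, 39.2]
tcp_rot: [0.414, 0.856, -0.134, 0.278]
ft_force: [-4.3, 0.7, 9.9]
finger_gap: 60.3
grip_force: 68.5
```

```bash
python3 -c "
from t import *
delta(pose(C))
im,d=capture('wrist');P=cloud('wrist',d)
Q=P-C; E=np.stack([Q@ex,Q@N,Q@ez],-1)
for v in range(80,180,4): print(v,E[v,315].round(1))
"
```

```text
now [ 537.1 -335.3   39.2] target [ 536.4 -335.3   37.7] [ 0.02  -0.009  0.015] [ 0.004  0.07  -0.004]
80 [-84.    2.1 -27.3]
84 [-82.4   2.1 -29.4]
88 [-80.5   2.1 -29.2]
92 [-78.6   2.1 -29.8]
96 [-76.9   2.1 -32.6]
100 [-74.9   2.1 -33.4]
104 [-73.    2.1 -34.5]
108 [-71.    2.1 -36.4]
112 [-68.9   2.2 -37.2]
116 [-66.9   2.1 -19.8]
120 [-65.1   2.1 -13.3]
124 [-63.6   2.1  -4.7]
128 [-61.8   2.1  -5. ]
132 [-60.7   2.1   5.6]
136 [-59.4   2.1  10.6]
140 [-58.3   2.   17. ]
144 [-57.3   2.   22.3]
148 [-56.1   2.   24.7]
152 [-54.7   2.   25.6]
156 [-53.3   2.   25.8]
160 [-52.    2.   26.5]
164 [-50.6   2.   26.8]
168 [-48.8   2.   24.5]
172 [-47.4   2.   25. ]
176 [-46.    2.   25.2]
```

move_arm([
  [-1, 0, 0, -0.1, 0, 0, 0],
  [-1, -0.05, 0, -0.3, 0, 0, 0],
  [-1, -0.05, 0, -0.4, 0, 0, 0],
  [-1, -0.05, 0, -0.4, 0, 0, 0],
])

```text
time_s: 22.05
tcp_pos: [527.6, -323.7, 56.9]
tcp_rot: [0.415, 0.857, -0.133, 0.275]
ft_force: [0.2, -0.2, -2.3]
finger_gap: 60.7
grip_force: 67.1
```

```bash
python3 -c "
from t import *
s=sensors.observe();print(s['ft_force'],s['grip_force'],s['finger_gap'])
delta(pose(C))
im,d=capture('wrist');P=cloud('wrist',d);cv2.imwrite('pics/w15.png',im)
Q=P-C; E=np.stack([Q@ex,Q@N,Q@ez],-1)
for v in range(104,164,2): print(v,E[v,315].round(1),E[v,330].round(1))
for v in range(160,300,20): print(v,E[v,315].round(1))
print([(u,E[180,u].round(1)) for u in range(235,400,10)])
"
```

```text
[ 0.18261904 -0.23252337 -2.31363614] 67.07009553909302 60.651647957552534
now [ 527.6 -323.7   56.9] target [ 536.4 -335.3   37.7] [-0.012 -0.005  0.402] [ 0.001  0.015 -0.002]
104 [-76.    1.8 -33. ] [-75.9  10.6 -29.5]
106 [-74.9   1.8 -32.4] [-74.8  10.5 -28.4]
108 [-73.8   1.8 -33.9] [-73.6  10.6 -28.3]
110 [-72.7   1.8 -36.3] [-72.6  10.7 -30.3]
112 [-71.5   1.8 -36.1] [-71.5  10.8 -31.8]
114 [-70.3   1.8 -36.4] [-70.3  10.8 -31.5]
116 [-69.2   1.8 -37.2] [-69.2  10.8 -31.6]
118 [-68.    1.8 -38.5] [-68.   10.9 -32.6]
120 [-67.    1.8 -19.1] [-67.   10.3 -20.6]
122 [-65.9   1.8 -17.2] [-65.9  10.2 -18.8]
124 [-65.1   1.8  -5.5] [-65.1   9.6  -6.7]
126 [-64.1   1.8  -4.4] [-64.1   9.6  -6.6]
128 [-63.1   1.8  -5.9] [-63.1   9.6  -5.6]
130 [-63.2   1.7  23. ] [-63.2   8.2  22.4]
132 [-62.6   1.7  27.1] [-62.5   8.1  25.9]
134 [-61.9   1.7  29.6] [-61.9   7.9  30.1]
136 [-61.3   1.7  33.8] [-61.3   7.7  33.7]
138 [-60.7   1.7  36.5] [-60.7   7.6  36.3]
140 [-60.2   1.7  40. ] [-60.2   7.4  40. ]
142 [-59.6   1.7  42.6] [-59.7   7.2  43.8]
144 [-59.1   1.7  45. ] [-59.1   7.2  44.7
[... 492 characters left out ...]
]
240 [-20.9   1.7  44.4]
260 [-10.9   1.8  42.1]
280 [-1.5  1.8 42.1]
[(235, array([-21.2, -60.6, -76. ])), (245, array([-45.9, -24.6,  46.3])), (255, array([-46.2, -20.5,  47.8])), (265, array([-46.2, -16.8,  47.7])), (275, array([-46.1, -13.2,  47.4])), (285, array([-46.2,  -9.4,  47.7])), (295, array([-46. ,  -5.8,  46.7])), (305, array([-46.1,  -2. ,  47.3])), (315, array([-46.1,   1.7,  47.3])), (325, array([-46.1,   5.4,  47.1])), (335, array([-46.2,   9.1,  47.5])), (345, array([-46.1,  12.9,  47.2])), (355, array([-46.1,  16.6,  47.2])), (365, array([-46. ,  20.4,  46.4])), (375, array([-46.2,  24. ,  47.4])), (385, array([-46.1,  27.8,  46.9])), (395, array([-21.5,  64.2, -74.9]))]
```

move_arm([
  [-1, -0.16, 0, 0.03, 0, -0.7, 0],
  [-1, -0.16, 0, 0.06, 0, -1.22, 0],
  [-1, -0.16, 0, 0.06, 0, -1.22, 0],
  [-1, -0.16, 0, 0.06, 0, -1.22, 0],
])

```text
time_s: 22.6
tcp_pos: [533.7, -331.7, 58.9]
tcp_rot: [0.405, 0.838, -0.159, 0.329]
ft_force: [0.4, -0.4, -1.1]
finger_gap: 60.5
grip_force: 67.1
```

```bash
cat > w.py <<'E'
from t import *
s=sensors.observe();print(s['tcp_pos'],s['ft_force'],s['grip_force'],s['time_s'])
r=R.from_quat(s['tcp_rot'])
print('unit +ex, +ez in tool', r.inv().apply(ex).round(3), r.inv().apply(ez).round(3))
im,d=capture('wrist');P=cloud('wrist',d)
Q=P-C; E=np.stack([Q@ex,Q@N,Q@ez],-1)
for v in list(range(90,164,3))+list(range(164,300,20)): print(v,E[v,315].round(1))
E
python3 w.py
```

```text
[ 533.73169547 -331.68108423   58.895089  ] [ 0.36988781 -0.38172832 -1.1468189 ] 67.06100463867188 22.6
unit +ex, +ez in tool [-0.992  0.     0.128] [-0.128 -0.    -0.992]
90 [-72.1   1.8 -35.1]
93 [-70.4   1.8 -37. ]
96 [-68.7   1.8 -38.7]
99 [-67.2   1.8 -38. ]
102 [-65.5   1.8 -38.2]
105 [-65.7   1.8 -19.3]
108 [-65.    1.8 -11.8]
111 [-64.3   1.8  -4.9]
114 [-62.9   1.8  -5.3]
117 [-61.5   1.8  -5.5]
120 [-60.    1.8  -6.2]
123 [-57.    1.8 -17. ]
126 [-55.1   1.8 -19.2]
129 [-53.7   1.8 -18.2]
132 [-57.9   1.8  14.3]
135 [-57.7   1.8  19.7]
138 [-57.3   1.7  24.1]
141 [-57.3   1.7  29.9]
144 [-56.9   1.7  33.1]
147 [-56.4   1.7  35.7]
150 [-55.3   1.7  35.9]
153 [-54.1   1.7  35.3]
156 [-53.3   1.7  36.7]
159 [-52.1   1.7  36.4]
162 [-51.2   1.7  37. ]
164 [-50.3   1.7  36.5]
184 [-42.3   1.7  35.8]
204 [-34.5   1.8  36.7]
224 [-26.1   1.8  37.2]
244 [-17.2   1.8  37.5]
264 [-7.6  1.8 37.5]
284 [ 2.7  1.8 37.5]
```

move_arm([
  [-1, -0.025, 0, 0, 0, 0.2, 0],
  [-1, -0.025, 0, 0, 0, 0.2, 0],
  [-1, -0.01, 0, 0.12, 0, 0.2, 0],
  [-1, 0.005, 0, 0.22, 0, 0.2, 0],
  [-1, 0.015, 0, 0.3, 0, 0.2, 0],
  [-1, 0.015, 0, 0.3, 0, 0.2, 0],
])

```text
time_s: 23.4
tcp_pos: [540.6, -340.6, 44.4]
tcp_rot: [0.407, 0.841, -0.155, 0.32]
ft_force: [-1.2, 1.0, -1.1]
finger_gap: 60.5
grip_force: 67.2
```

```bash
python3 w.py
```

```text
[ 540.63579708 -340.63774911   44.4229463 ] [-1.17765242  0.95816665 -1.09481376] 67.19884514808655 23.4
unit +ex, +ez in tool [-0.994  0.     0.107] [-0.106 -0.001 -0.994]
90 [-72.4   1.6 -33.3]
93 [-71.    1.6 -35.2]
96 [-69.5   1.6 -36.5]
99 [-68.    1.6 -37.1]
102 [-66.5   1.6 -38.3]
105 [-66.4   1.6 -18.9]
108 [-65.4   1.6 -15.1]
111 [-65.    1.6  -4.9]
114 [-63.7   1.6  -5.4]
117 [-62.4   1.6  -6. ]
120 [-61.1   1.6  -6.6]
123 [-58.3   1.6 -18.7]
126 [-57.1   1.6 -17.5]
129 [-55.7   1.6 -18.1]
132 [-56.5   1.6  -3.6]
135 [-56.4   1.6   3.3]
138 [-55.8   1.6   7. ]
141 [-55.7   1.6  12.6]
144 [-55.2   1.6  15.8]
147 [-54.7   1.6  19. ]
150 [-53.4   1.6  18.2]
153 [-52.6   1.6  19.5]
156 [-51.6   1.6  19.8]
159 [-50.5   1.6  19.9]
162 [-49.6   1.6  20.8]
164 [-48.8   1.6  20.3]
184 [-40.8   1.6  19.2]
204 [-32.5   1.6  18.7]
224 [-24.2   1.6  19.3]
244 [-15.3   1.6  19.4]
264 [-5.3  1.6 18.8]
284 [ 5.   1.7 18.6]
```

move_arm([
  [-1, 0.02, 0, 0.03, 0, 0, 0],
  [-1, 0.023, 0, 0.055, 0, 0, 0],
  [-1, 0.023, 0, 0.055, 0, 0, 0],
])

```text
time_s: 23.82
tcp_pos: [541.9, -341.8, 42.1]
tcp_rot: [0.407, 0.841, -0.155, 0.321]
ft_force: [0.1, 0.4, -0.9]
finger_gap: 60.8
grip_force: 67.2
```

move_arm([
  [0.6, 0, 0, 0, 0, 0, 0],
  [1, 0, 0, 0, 0, 0, 0],
  [1, 0, 0, 0, 0, 0, 0],
  [1, 0, 0, 0, 0, 0, 0],
])

```text
time_s: 24.32
tcp_pos: [541.7, -341.6, 41.8]
tcp_rot: [0.407, 0.841, -0.155, 0.32]
ft_force: [0.5, -0.1, -0.8]
finger_gap: 85.5
grip_force: 0.0
```

```bash
python3 w.py
```

```text
[ 541.65020284 -341.63076971   41.84401084] [ 0.48538673 -0.1467016  -0.75199437] 0.0 24.325
unit +ex, +ez in tool [-0.994  0.     0.108] [-0.108 -0.    -0.994]
90 [-73.    1.7 -33.6]
93 [-71.6   1.7 -35.6]
96 [-70.1   1.7 -36.4]
99 [-68.7   1.7 -37.3]
102 [-67.2   1.7 -37.3]
105 [-66.9   1.7 -22.3]
108 [-65.8   1.7 -18.5]
111 [-77.4   1.4 125.3]
114 [-64.5   1.7  -5.9]
117 [-63.3   1.7  -5.5]
120 [-62.2   1.7  -5.2]
123 [-60.9   1.7  -5.9]
126 [-60.1   1.7  -2.5]
129 [-60.    1.7   5.3]
132 [-59.8   1.7  11.2]
135 [-58.9   1.7  12.1]
138 [-57.8   1.7  12.4]
141 [-57.    1.7  13.9]
144 [-55.9   1.7  13.8]
147 [-55.    1.7  14.6]
150 [-53.6   1.7  13.2]
153 [-52.6   1.7  14. ]
156 [-51.7   1.7  14.8]
159 [-50.3   1.7  13.8]
162 [-49.5   1.7  14.9]
164 [-48.5   1.7  14. ]
184 [-40.5   1.7  13.4]
204 [-32.5   1.7  14.3]
224 [-23.9   1.7  14.3]
244 [-15.6   1.7  16. ]
264 [-6.2  1.7 16.1]
284 [ 4.1  1.8 16. ]
```

move_arm([
  [1, 0, 0, -0.3, 0, 0, 0],
  [1, 0, 0, -0.8, 0, 0, 0],
  [1, 0, 0, -1.6, 0, 0, 0],
  [1, 0, 0, -2.4, 0, 0, 0],
  [1, 0, 0, -2.6, 0, 0, 0],
  [1, 0, 0, -2.6, 0, 0, 0],
])

```text
time_s: 25.12
tcp_pos: [477.7, -260.2, 159.7]
tcp_rot: [0.407, 0.841, -0.155, 0.322]
ft_force: [-0.1, -0.5, -0.1]
finger_gap: 85.4
grip_force: 0.0
```

Run:
```python
from t import *
im,d=capture('wrist');P=cloud('wrist',d);cv2.imwrite('pics/w16.png',im)
Q=P-C; E=np.stack([Q@ex,Q@N,Q@ez],-1)
m=(abs(E[...,2]-14)<5)&(abs(E[...,0])<70)&(abs(E[...,1])<45); W=E[m]
A=np.c_[W[:,:2],np.ones(len(W))];print("plane",np.linalg.lstsq(A,W[:,2],rcond=None)[0].round(3)); print("brick",cv2.minAreaRect(W[:,:2].astype(np.float32)))
f=(E[...,0]>60)&(E[...,0]<90)&(abs(E[...,1])<40)&(abs(E[...,2]+18)<8); print("face/tongue",f.sum(),np.percentile(E[f],[2,50,98],axis=0).round(1) if f.sum() else "")
l=(E[...,0]<-58)&(E[...,0]>-68)&(abs(E[...,2]+5.5)<3)&(abs(E[...,1])<45);print("lip",np.percentile(E[l],[2,50,98],axis=0).round(1))
s=sensors.observe();print(s["tcp_pos"],s["ft_force"],s["time_s"])
```

```text
plane [ 0.03  -0.    14.876]
brick ((-2.920562744140625, 1.2876243591308594), (115.94657135009766, 60.02252197265625), 0.2359931468963623)
face/tongue 211 [[ 72.1  -7.8 -18.9]
 [ 80.6   0.1 -15.8]
 [ 89.3   8.  -14.5]]
lip [[-66.5 -22.2  -8. ]
 [-63.9   0.3  -6.3]
 [-61.1  22.1  -4.7]]
[ 477.32488309 -260.2711392   158.48183635] [-0.12475588 -0.6541778  -0.3927367 ] 25.175
```

```bash
python3 -c "
from station import finish_job
print(finish_job())"
```

```text
the job is handed in; nothing more can be done
None
```

I handed the job in at about 25 s. At my last camera check the folded stand had been set square on the mat about 4 mm from its middle and its rest had snapped open. The supply lay label up against the lip, about 1 mm off the centre line. I did not measure the drive and lens again, but the arm never worked near them. The hand-in returned no verdict.

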